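# Open the oil case with the two-stage catch

## Task

Open the grey fragrance-oil case: squeeze the catch's spring-loaded safety tab home against its fixed ear, swing the catch up while the tab is held in, then ease the lid up until it stands fully open by itself. Leave the catch swung up and let go, and do not shift the cups, wooden lids, bottle or jug standing around.

Things in the scene. Friction and masses are not known exactly. Their poses are not given: they have to be found in the camera images.
- oil_case: grey plastic carrying case for fragrance-oil bottles, fixed to the table: 180 mm deep (x) x 260 wide (y) x 115 high with its lid shut, a folded black bail handle (up to 128 high) on the lid. Origin: centre of its underside. Its front, with the catch, faces its own -x; z is up. The front faces to the robot's right (world -y), turned up to 45 degrees away from the robot or 15 degrees towards it.
- lid_hinge (a point): middle of the lid's hinge line at the back of the case: (94, 0, 85) mm in the case's frame. The hinge line is the case's y axis.
- lid (a joint): lid angle in rad: 0 shut, 1.75 (leaning a little past upright) is its stop. Spring-assisted with a stiff hinge (0.18 N m): up to about 1.35 it stays where it is left; from about 1.5 it goes on slowly to its stop by itself. Lifting it needs under 5 N at the front edge. With the catch locked it rises only 0.01.
- lid_edge (a point): middle of the lid's lower front edge, 184 mm in front of the hinge line and level with it. Two finger lips stick out 14 mm in front of this edge, 78 to 118 mm to either side of the middle.
- catch (a joint): angle in rad of the black catch lever (40 wide, 62 long) on the middle of the case's front: 0 hanging down flat to the case, 1.6 its upper stop, straight out from the lid. It swings outward and up about its pivot. Stiff pivot (0.05 N m): stays where left. While the tab is out it has only 0.05 rad of play; its hook holds the lid down until it has swung 0.2 rad.
- pinch (a point): point on the catch lever, moving with it: where the middle between the finger pads belongs once the tab is squeezed home. With all shut, 18 mm further out from the case than the pivot and 40 mm below it (63 above the table, 29 off the case's front), on the plane y = 0. A firm squeeze keeps the ears from turning between the pads: turn the tool with the swing, or let go and take hold anew.
- ear_face (a point): centre of the outer face of the catch's fixed ear, 23 mm from the pinch point towards the case's -y. The ear is a black plate moulded on the lever, 8 thick (y), sticking out 24 from the lever and 28 tall.
- tab_face (a point): centre of the outer face of the safety tab's ear, 33 mm from the pinch point towards the case's +y when the tab is out, 23 mm when home; a plate like the fixed ear, facing it. Over their outer faces the ears are 56 mm apart with the tab out, 46 with it home. A keeper plate on the case, 28 to 40 mm from the centre plane on the tab's side, sticks out 12 mm from the case's face.
- tab (a joint): slide of the safety tab in m: 0 out (locked), 0.010 home, squeezed sideways towards the fixed ear (the case's -y). A spring pushes it out: 6 N at 0 rising to 11 N home. Its bolt stands behind the keeper plate and blocks the lever until the tab is in by 7 mm; it must stay squeezed until the lever has swung about 0.3 rad.
- cup_a: loose black candle cup, 78 mm dia x 96 mm high, in front of the case; origin at the centre of its underside
- cup_b: loose black candle cup, 78 mm dia x 96 mm high, to the robot's right; origin at the centre of its underside
- cup_c: loose black candle cup, 78 mm dia x 96 mm high, to the robot's right; origin at the centre of its underside
- disc_a: loose wooden candle lid, a disc 86 mm dia x 18 mm high, in front of the case; origin at the centre of its underside
- disc_b: loose wooden candle lid, a disc 86 mm dia x 18 mm high, to the robot's right; origin at the centre of its underside
- oil_bottle: loose amber bottle with black cap, 52 mm dia x 110 mm high, beside the case; origin at the centre of its underside
- jug: loose steel pouring jug with a side handle, 100 mm dia x 130 mm high, to the robot's right; origin at the centre of its underside
- catch_pivot (a point): middle of the catch's pivot line, which is parallel to the lid's hinge and carried by the lid, 195 mm in front of the hinge line and 18 mm above it; with the lid shut at (-101, 0, 103) mm in the case's frame.

How it is judged:
By the outcome, as a careful person would: the job done as asked, in the order asked, and still so for the second after the job is handed in, with the robot touching nothing.
It also fails if it takes over 48 s, if anything falls off the work surface, if the arm or the gripper's body presses on something with over 40 N, if the wrist force passes 120 N, or if a joint passes its speed limit or range.

## Robot

A 6-joint arm with a two-finger parallel gripper is mounted at the origin on the work surface. World frame = base frame: x ahead of the robot, y to its left, z up, the work surface at z = 0. Lengths are in m, angles in rad, forces in N, time in s.
With the tool pointing down it reaches from about 0.375 to 0.975 m from the base axis. Payload 3.8 kg.
Tool frame: the origin (TCP) lies midway between the tips of the shut fingers; the grasp point (between the pads) lies 19 mm behind it; z points along the fingers, y is the line along which they close (so a half turn about z gives the same grasp; the last joint's range is limited). The gripper opens to 85 mm and grips with 20 to 120 N. Pads are 22 mm wide; open, the fingers measure 114 mm over their backs; the gripper's body (76 mm by 85 mm) begins 54 mm behind the grasp point. The pads swing forward as they close: fully open they stand 13 mm farther back than shut.
Start: joints at [-1.229, 0.264, 1.604, -0, 1.274, -0.037], TCP at [0.25, -0.627, 0.231] pointing down, gripper open.
Joint ranges: [-2.63, 2.63], [-0.94, 2.18], [0.31, 2.57], [-1.31, 4.45], [0, 2.66], [-2.55, 2.55]. Speed limits (rad/s): [2.57, 2.57, 3.14, 3.14, 3.14, 3.14].

## Interface

Orientations are given as a rotation vector (axis times angle).
In Python, from workcell import bot, read_camera, camera_info, ticket gives the robot as it stands.
- The arm moves only by the tool servo_tool, never from a script. Its argument "targets" is a list of rows, each an object of numbers: "hand": the closure, from -1 (fully open) to 1 (shut); "x", "y", "z": the shift along the tool's x, y, z as a fraction of full scale; "roll": the turn about the tool's z as a fraction of full scale. In form: [{"hand": .., "x": .., "y": .., "z": .., "roll": ..}, ...]. A call has 1 to 10 rows; each row is the pose to reach, as a shift and turn from the pose commanded when the call began, along the tool's axes at that moment, turning the shorter way round; what a row does not reach only later rows make up. Full scale, the value 1, is 50 cm for a shift and 180 degrees for a turn. A row lasts 1/12 s, in which the tool goes at most 41.7 mm and 7.16 degrees, less where a joint would pass 70% of its speed; a pose out of reach is approached as far as the arm can. A call with a number of a shift or a turn outside -1 to 1 is refused whole. A call with a gripper value outside its range is refused whole. The fingers move at their own pace and stop on an object; "grip_force" is the grip in N (left out, the last holds). Time passes only in rows, so rows that repeat a pose let the fingers close. It gives the time, the measured TCP pose, the force, the opening and the grip force at its end, in the units of the state.
- bot.read_state(): the state, without advancing time (a new reading comes with each control period).
- read_camera(name): name is "scene" or "top" or "wrist"; returns the picture (480x640x3 uint8, red, green, blue); there is no depth.
- camera_info(name): a dict with "fx", "fy", "cx", "cy" (pixels), "eye" and "orientation" of the camera in the world; the wrist camera has in their place "T_tool_cam" (4x4, takes a point from camera to tool coordinates, whose origin is the TCP and whose axes are the flange's). Camera axes: x right, y down, z forward; pixel columns grow to the right and rows downward; lengths in m; the calibration is good to about 2 mm. The wrist camera is an equidistant fisheye: a pixel r from the principal point sees the ray r / f radians off the axis. A picture is of the moment at which its call begins: read the wrist's pose just before it. camera_info takes no time and is no camera call.
- ticket.finish_job(): hands the job in; it is judged then, once.
The state is a dict: "time": time; "q": joint angles; "joint_vel": joint speeds; "joint_torque": joint torques, N m; "tool_pos": TCP position; "tcp_rot": TCP orientation; "wrist_force": force on the tool from outside, world axes, zero at the start; "torque": the same for the moment, N m; "width": opening from 0.0 (shut) to 1.0 (fully open); "grip_force": force on a finger pad.
Only numpy, scipy, OpenCV 4.12 (cv2) and the standard library are available. Lean on these libraries where they do the work, as an engineer would, in place of code of your own. Each camera call takes 0.05 s, during which the arm holds its last target. There are 200 camera calls.

## Working session

There is one attempt and no reset: what is moved stays moved. The work goes in short steps, Python scripts to look and compute and a tool call to move; the robot and the scene stay as the last step left them, time stands still between calls to the robot, and variables do not carry over. Pictures are saved under pics/ and viewed, at most 10 in all, crops included, and the job is handed in when it is done.

Besides the shell and the picture viewer there is one more tool, called after "Call:" as name(argument=value, ...) on one line, values as JSON. servo_tool: Moves the arm, as the interface text tells. Its arguments: {"type":"object","properties":{"targets":{"type":"array"},"grip_force":{"type":"number"}},"required":["targets"]}

```bash
mkdir -p pics; ls
python3 - <<'E'
from workcell import bot, read_camera, camera_info
import cv2
s=bot.read_state(); print({k:s[k] for k in ('time','tool_pos','tcp_rot','q','width')})
for n in ('scene','top'):
    print(n,camera_info(n)); cv2.imwrite(f'pics/{n}0.png',read_camera(n)[:,:,::-1])
print(camera_info('wrist'))
E
```

```text
pics
{'time': 0.0, 'tool_pos': array([ 0.24936133, -0.62644708,  0.22994486]), 'tcp_rot': array([-3.08320679e+00, -5.91024541e-01,  5.71394614e-04]), 'q': array([-1.22889536e+00,  2.64762176e-01,  1.60539456e+00, -1.88631728e-05,
        1.27371476e+00, -3.68815023e-02]), 'width': 1.0021034830787026}
scene {'fx': 613.7826488109863, 'fy': 613.7826488109863, 'cx': 316.8209587794133, 'cy': 227.60591758805748, 'eye': array([ 0.98747729, -1.00308215,  0.91839602]), 'orientation': array([-2.21156206, -0.52203712,  0.24417822])}
top {'fx': 479.07782126763396, 'fy': 479.07782126763396, 'cx': 323.70170997578066, 'cy': 239.8519183695539, 'eye': array([ 0.47794401, -0.08729837,  1.28673829]), 'orientation': array([-2.20263698,  2.20991171, -0.05979052])}
{'fx': 371.64829954431775, 'fy': 371.64829954431775, 'cx': 315.53980774179286, 'cy': 241.92493977728915, 'T_tool_cam': array([[ 3.87738611e-04, -9.48559253e-01, -3.16599420e-01,
         8.05157927e-02],
       [ 9.99999924e-01,  3.83728862e-04,  7.50128305e-05,
         1.48588680e-03],
       [ 5.03342206e-05, -3.16599425e-01,  9.48559330e-01,
        -1.42337527e-01],
       [ 0.00000000e+00,  0.00000000e+00,  0.00000000e+00,
         1.00000000e+00]])}
```

View pics/scene0.png

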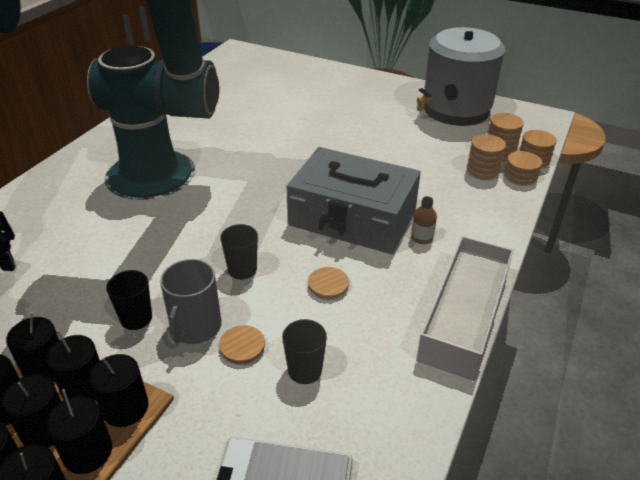

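View pics/top0.png

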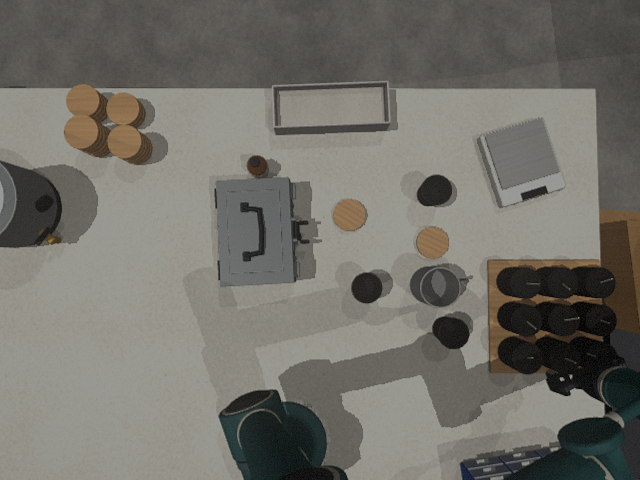

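The case is at about (338,200) in scene and (256,230) in top, with its front facing image-right in the top view (world -y). The catch is near (335,213) in scene and (303,230) in top. I'll enlarge both.

Run:
```python
import cv2,numpy as np
a=cv2.imread('pics/scene0.png')[140:260,280:440]; b=cv2.imread('pics/top0.png')[165:295,205:375]
cv2.imwrite('pics/c1.png',cv2.resize(cv2.convertScaleAbs(a,alpha=1.6,beta=10),None,fx=5,fy=5,interpolation=cv2.INTER_CUBIC))
cv2.imwrite('pics/c2.png',cv2.resize(cv2.convertScaleAbs(b,alpha=1.6,beta=10),None,fx=4.5,fy=4.5,interpolation=cv2.INTER_CUBIC))
```

```text
(no output)
```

View pics/c1.png

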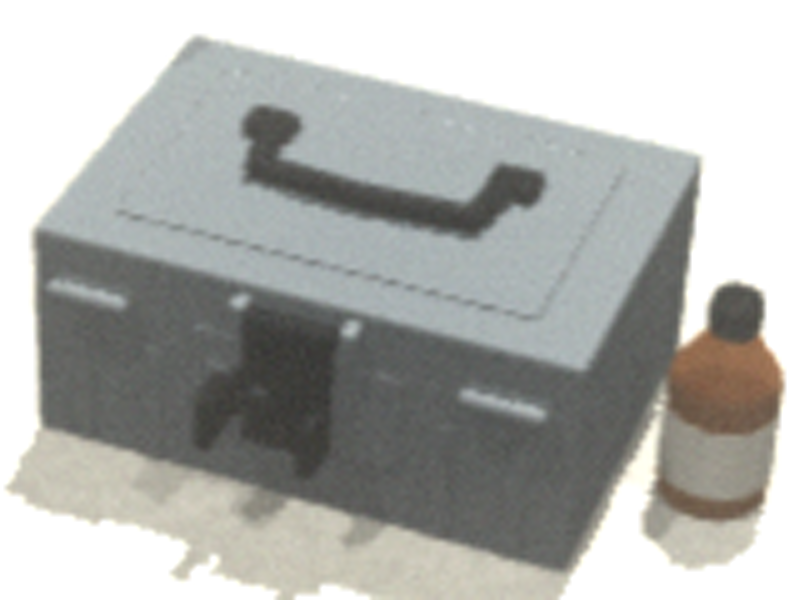

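View pics/c2.png

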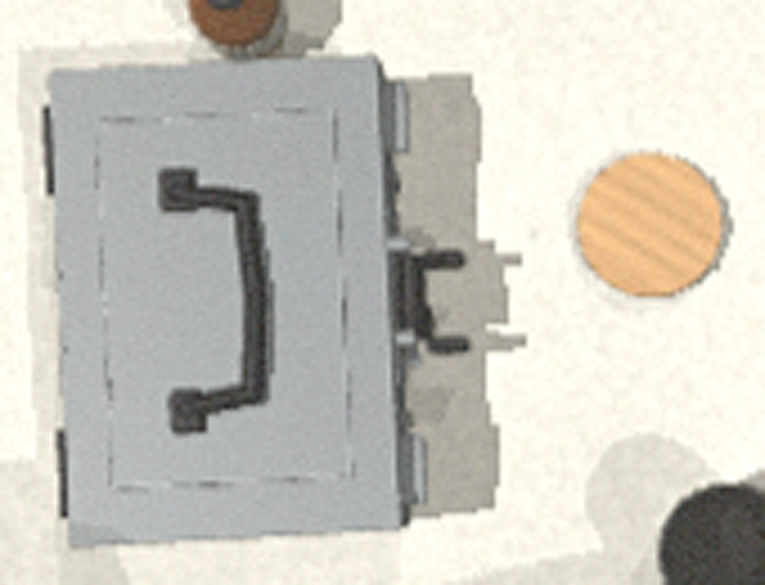

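Scene crop: lid top corners at (37,232), (590,370), (700,157) and (197,37), bottom front at (42,428) and (565,570), ears near (210,420) and (312,460). Top crop: lid corners at (378,57), (408,527), (50,72) and (72,546), ear tips at (463,260) and (466,345). Next I fit the pose from both views.

```bash
cat > h.py <<'E'
import numpy as np, cv2
from scipy.spatial.transform import Rotation as R
from scipy.optimize import least_squares
from workcell import bot, read_camera, camera_info
def proj(n,P):
    c=camera_info(n); p=(np.asarray(P)-c['eye'])@R.from_rotvec(c['orientation']).as_matrix()
    return np.c_[c['fx']*p[:,0]/p[:,2]+c['cx'],c['fy']*p[:,1]/p[:,2]+c['cy']]
def ray(n,uv):
    c=camera_info(n); d=np.array([(uv[0]-c['cx'])/c['fx'],(uv[1]-c['cy'])/c['fy'],1.])
    return c['eye'],R.from_rotvec(c['orientation']).apply(d/np.linalg.norm(d))
def tri(a,b):
    (p,d),(q,e)=ray('scene',a),ray('top',b); s=np.linalg.lstsq(np.c_[d,-e],q-p,rcond=None)[0]
    return (p+s[0]*d+q+s[1]*e)/2,np.linalg.norm(p+s[0]*d-q-s[1]*e)
S=lambda u,v:((u+.5)/5-.5+280,(v+.5)/5-.5+140)
T=lambda u,v:((u+.5)/4.5-.5+205,(v+.5)/4.5-.5+165)
def onz(n,uv,z):
    p,d=ray(n,uv); return p+d*(z-p[2])/d[2]
E
python3 - <<'E'
from h import *
np.set_printoptions(precision=4,suppress=True)
top=np.array([[-90,130,115],[-90,-130,115],[90,-130,115],[90,130,115]])/1e3
sc=[S(37,232),S(590,370),S(700,157),S(197,37)]; tp=[T(408,527),T(378,57),T(50,72),T(72,546)]
for a,b in zip(sc,tp): print('corner',*tri(a,b))
bot3=np.array([[-90,130,0],[-90,-130,0]])/1e3; sb=[S(42,428),S(565,570)]
def W(p,P): return R.from_euler('z',p[3]).apply(P)+p[:3]
def f(p): return np.r_[(proj('scene',W(p,np.r_[top,bot3]))-np.r_[sc,sb]).ravel(),(proj('top',W(p,top))-tp).ravel()]
r=least_squares(f,[.5,.05,0,1.57]); print(r.x,np.degrees(r.x[3]),np.round(r.fun,1))
p=r.x.copy(); np.save('case.npy',p)
print('ear tips at z.075', onz('top',T(463,260),.077),onz('top',T(466,345),.077))
Ri=R.from_euler('z',-p[3])
for q in [(463,260),(466,345)]: print('case frame',Ri.apply(onz('top',T(*q),.077)-p[:3])*1e3)
print('pinch',W(p,np.array([[-.119,0,.063]])))
for n,q,z in [('bottle',(257,163),.11),('cupA',(366,287),.096),('cupB',(435,190),.096),('discA',(350,214),.018),('jug',(438,286),.13)]:
    print(n,onz('top',q,z), Ri.apply(onz('top',q,z)-p[:3])*1e3)
s=bot.read_state(); print('tool axes',R.from_rotvec(s['tcp_rot']).as_matrix())
d=R.from_euler('z',p[3]).as_matrix(); print('case x',d[:,0],'y',d[:,1])
E
```

```text
corner [ 0.4268 -0.0312  0.115 ] 0.003929088996725775
corner [ 0.6836 -0.015   0.1152] 0.005096134130498002
corner [0.6736 0.1631 0.1126] 0.00018354222008545024
corner [0.417  0.1506 0.1127] 0.003438257349045797
[ 0.5502  0.0673 -0.0008  1.6268] 93.20984625283748 [-1.1 -0.2 -0.6  0.8  0.9 -0.7 -1.4 -0.5 -0.6  0.3  0.   1.2 -1.  -0.2
 -0.3 -1.5 -0.7 -0.6 -0.2  0. ]
ear tips at z.075 [ 0.5729 -0.0615  0.077 ] [ 0.5251 -0.0631  0.077 ]
case frame [-129.8712  -15.4466   77.8159]
case frame [-128.7715   32.4036   77.8159]
pinch [[ 0.5569 -0.0515  0.0622]]
bottle [0.7178 0.0623 0.11  ] [ -14.4523 -166.9811  110.8159]
cupA [ 0.4104 -0.2066  0.096 ] [-265.6544  154.9325   96.8159]
cupB [ 0.652  -0.3814  0.096 ] [-453.7697  -76.4458   96.8159]
discA [ 0.5996 -0.1732  0.018 ] [-242.9315  -35.8447   18.8159]
jug [ 0.414  -0.3772  0.13  ] [-436.2167  160.8966  130.8159]
tool axes [[ 0.9291  0.3698 -0.0007]
 [ 0.3698 -0.9291  0.002 ]
 [ 0.0001 -0.0021 -1.    ]]
case x [-0.056   0.9984  0.    ] y [-0.9984 -0.056   0.    ]
```

Call:
servo_tool(targets=[{"hand": -1, "x": 0.984, "y": -0.8, "z": 0.06, "roll": -0.397}, {"hand": -1, "x": 0.984, "y": -0.8, "z": 0.06, "roll": -0.397}, {"hand": -1, "x": 0.984, "y": -0.8, "z": 0.06, "roll": -0.397}, {"hand": -1, "x": 0.984, "y": -0.8, "z": 0.06, "roll": -0.397}, {"hand": -1, "x": 0.984, "y": -0.8, "z": 0.06, "roll": -0.397}, {"hand": -1, "x": 0.984, "y": -0.8, "z": 0.06, "roll": -0.397}, {"hand": -1, "x": 0.984, "y": -0.8, "z": 0.06, "roll": -0.397}, {"hand": -1, "x": 0.984, "y": -0.8, "z": 0.06, "roll": -0.397}, {"hand": -1, "x": 0.984, "y": -0.8, "z": 0.06, "roll": -0.397}, {"hand": -1, "x": 0.984, "y": -0.8, "z": 0.06, "roll": -0.397}], grip_force=25)

```text
time: 0.93
tool_pos: [0.4528, -0.2617, 0.2112]
tcp_rot: [-2.152, -2.288, 0.0]
wrist_force: [-0.3, -1.4, -0.5]
width: 0.996
grip_force: 0.0
```

```bash
cat >> h.py <<'E'
p=np.load('case.npy'); np.set_printoptions(precision=4,suppress=True)
def where():
    s=bot.read_state(); M=R.from_rotvec(s['tcp_rot']).as_matrix(); Rc=R.from_euler('z',-p[3])
    print('t %.2f'%s['time'],'case mm',np.round(Rc.apply(s['tool_pos']-p[:3])*1e3,1),'yaw err deg %.2f'%np.degrees(np.arctan2(M[1,0],M[0,0])-p[3]),'F(case)',np.round(Rc.apply(s['wrist_force']),1),'w %.1fmm'%(s['width']*85),'grip %.1f'%s['grip_force'],'q1,6',s['q'][[0,5]])
    return s,M
def go(case_mm):   # tool fractions to a case-frame TCP target
    s,M=where(); t=R.from_euler('z',p[3]).apply(np.array(case_mm)/1e3)+p[:3]
    print('frac',M.T@(t-s['tool_pos'])/.5)
E
python3 -c "
from h import *
go((-140,0,200))"
```

```text
t 0.93 case mm [-323.1  115.7  212. ] yaw err deg 0.29 F(case) [-1.4  0.4 -0.5] w 84.7mm grip 0.0 q1,6 [-0.5717 -0.6328]
frac [0.365  0.2332 0.0241]
```

Call:
servo_tool(targets=[{"hand": -1, "x": 0.34, "y": 0.22, "z": 0.02, "roll": 0}, {"hand": -1, "x": 0.34, "y": 0.22, "z": 0.02, "roll": 0}, {"hand": -1, "x": 0.34, "y": 0.22, "z": 0.02, "roll": 0}, {"hand": -1, "x": 0.34, "y": 0.22, "z": 0.02, "roll": 0}, {"hand": -1, "x": 0.34, "y": 0.22, "z": 0.02, "roll": 0}, {"hand": -1, "x": 0.34, "y": 0.22, "z": 0.02, "roll": 0}, {"hand": -1, "x": 0.34, "y": 0.22, "z": 0.02, "roll": 0}, {"hand": -1, "x": 0.34, "y": 0.22, "z": 0.02, "roll": 0}])

```text
time: 1.6
tool_pos: [0.5525, -0.088, 0.201]
tcp_rot: [-2.158, -2.283, 0.002]
wrist_force: [0.3, -0.1, 0.0]
width: 1.0
grip_force: 0.0
```

```bash
python3 -c "
from h import *
s,M=where(); go((-126,2,90))
im=read_camera('wrist')[:,:,::-1]; cv2.imwrite('pics/w0.png',im)
np.savez('w0',pos=s['tool_pos'],M=M)
cv2.imwrite('pics/w0v.png',cv2.convertScaleAbs(im,alpha=1.7,beta=15))"
```

```text
t 1.60 case mm [-155.2    6.4  201.8] yaw err deg 0.02 F(case) [-0.1 -0.3  0. ] w 85.0mm grip 0.0 q1,6 [-0.202 -0.258]
t 1.60 case mm [-155.2    6.4  201.8] yaw err deg 0.02 F(case) [-0.1 -0.3  0. ] w 85.0mm grip 0.0 q1,6 [-0.202 -0.258]
frac [0.0584 0.0092 0.2236]
```

View pics/w0v.png

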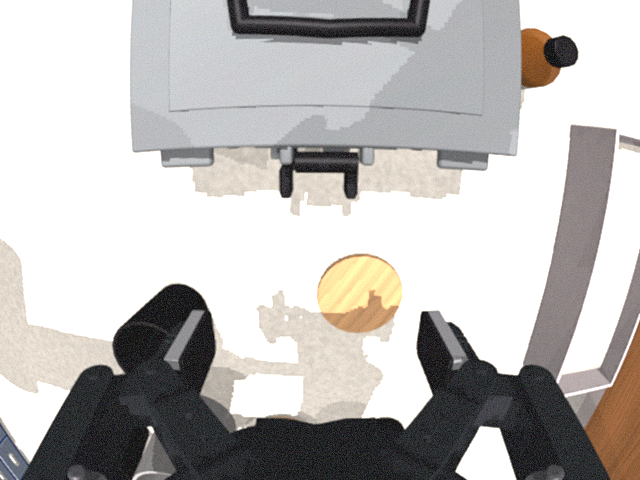

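Wrist view: lid front corners at (133,151) and (517,153), ears with outer edges at u=280 (tab) and u=357 (fixed), tips at v≈195, pivot lugs at 287 and 367, lips at (187,157) and (463,158). I'll intersect those rays with the known heights.

```bash
cat >> h.py <<'E'
def wz(d,uv,z):
    c=camera_info('wrist'); T=c['T_tool_cam']; x=(uv[0]-c['cx'])/c['fx']; y=(uv[1]-c['cy'])/c['fy']; r=np.hypot(x,y)
    v=d['M']@T[:3,:3]@np.array([np.sin(r)*x/r,np.sin(r)*y/r,np.cos(r)]); e=d['pos']+d['M']@T[:3,3]
    return R.from_euler('z',-p[3]).apply(e+v*(z-e[2])/v[2]-p[:3])*1e3
E
python3 -c "
from h import *
d=np.load('w0.npz')
for n,uv,z in [('cornerL',(133,151),.115),('cornerR',(517,153),.115),('tab outer',(280,191),.077),('tab tip',(286,196),.07),('fix outer',(357,191),.077),('fix tip',(351,196),.07),('lipL out l',(163,165),.087),('lipL out r',(212,163),.087),('lipR out l',(439,165),.087),('lipR r',(488,167),.087)]: print(n,wz(d,uv,z))"
```

```text
cornerL [-88.3437 127.7726 115.8159]
cornerR [ -88.3132 -128.8836  115.8159]
tab outer [-125.2569   32.8908   77.8159]
tab tip [-130.4271   29.1362   70.8159]
fix outer [-125.168   -23.2757   77.8159]
fix tip [-130.3527  -19.6313   70.8159]
lipL out l [-102.0005  118.2161   87.8159]
lipL out r [-102.3197   80.1284   87.8159]
lipR out l [-103.002   -81.2205   87.8159]
lipR r [-102.3474 -120.8604   87.8159]
```

Call:
servo_tool(targets=[{"hand": -1, "x": 0.062, "y": 0.009, "z": 0.0, "roll": 0}, {"hand": -1, "x": 0.062, "y": 0.009, "z": 0.05, "roll": 0}, {"hand": -1, "x": 0.062, "y": 0.009, "z": 0.1, "roll": 0}, {"hand": -1, "x": 0.062, "y": 0.009, "z": 0.15, "roll": 0}, {"hand": -1, "x": 0.062, "y": 0.009, "z": 0.2, "roll": 0}, {"hand": -1, "x": 0.062, "y": 0.009, "z": 0.24, "roll": 0}, {"hand": -1, "x": 0.062, "y": 0.009, "z": 0.27, "roll": 0}, {"hand": -1, "x": 0.062, "y": 0.009, "z": 0.29, "roll": 0}, {"hand": -1, "x": 0.062, "y": 0.009, "z": 0.304, "roll": 0}, {"hand": -1, "x": 0.062, "y": 0.009, "z": 0.304, "roll": 0}])

```text
time: 2.48
tool_pos: [0.5546, -0.0576, 0.0483]
tcp_rot: [-2.16, -2.279, 0.002]
wrist_force: [0.2, 1.4, 0.9]
width: 0.998
grip_force: 0.0
```

```bash
python3 -c "
from h import *
go((-124,0,49))"
```

```text
t 2.48 case mm [-125.     2.7   49.2] yaw err deg -0.14 F(case) [ 1.4 -0.2  0.9] w 84.8mm grip 0.0 q1,6 [-0.1482 -0.2017]
frac [0.002  0.0054 0.0003]
```

Call:
servo_tool(targets=[{"hand": 1, "x": 0.002, "y": 0.0, "z": 0, "roll": 0}, {"hand": 1, "x": 0.002, "y": 0.0, "z": 0, "roll": 0}, {"hand": 1, "x": 0.002, "y": 0.001, "z": 0, "roll": 0}, {"hand": 1, "x": 0.002, "y": 0.003, "z": 0, "roll": 0}, {"hand": 1, "x": 0.002, "y": 0.005, "z": 0, "roll": 0}, {"hand": 1, "x": 0.002, "y": 0.005, "z": 0, "roll": 0}, {"hand": 1, "x": 0.002, "y": 0.005, "z": 0, "roll": 0}, {"hand": 1, "x": 0.002, "y": 0.005, "z": 0, "roll": 0}], grip_force=25)

```text
time: 3.15
tool_pos: [0.5576, -0.0559, 0.0509]
tcp_rot: [-2.158, -2.283, 0.002]
wrist_force: [-5.9, -1.7, 6.3]
width: 0.531
grip_force: 32.1
```

```bash
python3 -c "
from h import *
where()"
```

```text
t 3.15 case mm [-123.5   -0.4   51.7] yaw err deg 0.00 F(case) [-1.4  6.   6.3] w 45.1mm grip 32.1 q1,6 [-0.1439 -0.1992]
```

Call:
servo_tool(targets=[{"hand": 1, "x": -0.0056, "y": 0, "z": -0.005, "roll": 0}, {"hand": 1, "x": -0.0106, "y": 0, "z": -0.01, "roll": 0}, {"hand": 1, "x": -0.013, "y": 0, "z": -0.013, "roll": 0}, {"hand": 1, "x": -0.015, "y": 0, "z": -0.016, "roll": 0}, {"hand": 1, "x": -0.017, "y": 0, "z": -0.019, "roll": 0}, {"hand": 1, "x": -0.019, "y": 0, "z": -0.022, "roll": 0}, {"hand": 1, "x": -0.021, "y": 0, "z": -0.025, "roll": 0}, {"hand": 1, "x": -0.022, "y": 0, "z": -0.0286, "roll": 0}, {"hand": 1, "x": -0.022, "y": 0, "z": -0.0286, "roll": 0}])

```text
time: 3.9
tool_pos: [0.5579, -0.0637, 0.0641]
tcp_rot: [-2.157, -2.278, -0.003]
wrist_force: [-3.0, 9.4, 1.2]
width: 0.526
grip_force: 31.0
```

```bash
python3 -c "
from h import *
s,M=where()
cv2.imwrite('pics/s1.png',cv2.resize(cv2.convertScaleAbs(read_camera('scene')[150:250,270:430,::-1],alpha=1.6,beta=10),None,fx=4,fy=4,interpolation=cv2.INTER_CUBIC))"
```

```text
t 3.90 case mm [-131.3   -0.3   64.9] yaw err deg -0.08 F(case) [9.5 2.5 1.2] w 44.7mm grip 31.0 q1,6 [-0.1605 -0.2181]
```

View pics/s1.png

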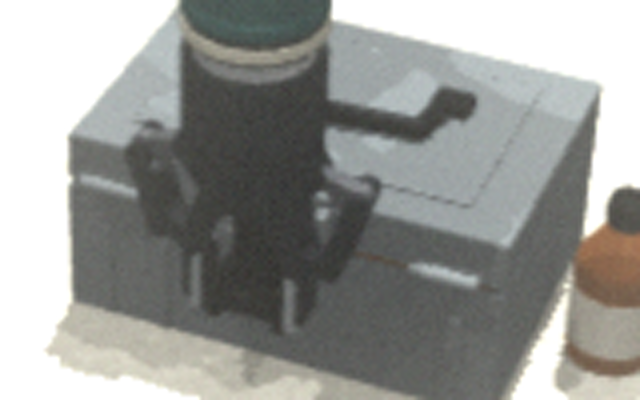

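Call:
servo_tool(targets=[{"hand": 1, "x": -0.002, "y": 0, "z": -0.004, "roll": 0}, {"hand": 1, "x": -0.003, "y": 0, "z": -0.009, "roll": 0}, {"hand": 1, "x": -0.005, "y": 0, "z": -0.014, "roll": 0}, {"hand": 1, "x": -0.006, "y": 0, "z": -0.019, "roll": 0}, {"hand": 1, "x": -0.007, "y": 0, "z": -0.024, "roll": 0}, {"hand": 1, "x": -0.007, "y": 0, "z": -0.03, "roll": 0}, {"hand": 1, "x": -0.007, "y": 0, "z": -0.036, "roll": 0}, {"hand": 1, "x": -0.007, "y": 0, "z": -0.036, "roll": 0}])

```text
time: 4.62
tool_pos: [0.5581, -0.0672, 0.0823]
tcp_rot: [-2.157, -2.278, -0.003]
wrist_force: [-2.2, 9.6, 0.2]
width: 0.528
grip_force: 30.0
```

```bash
python3 -c "
from h import *
s,M=where()"
```

```text
t 4.62 case mm [-134.7   -0.3   83.1] yaw err deg -0.07 F(case) [9.7 1.7 0.2] w 44.9mm grip 30.0 q1,6 [-0.1666 -0.2242]
```

Call:
servo_tool(targets=[{"hand": 1, "x": 0.001, "y": 0, "z": -0.006, "roll": 0}, {"hand": 1, "x": 0.003, "y": 0, "z": -0.012, "roll": 0}, {"hand": 1, "x": 0.006, "y": 0, "z": -0.018, "roll": 0}, {"hand": 1, "x": 0.009, "y": 0, "z": -0.024, "roll": 0}, {"hand": 1, "x": 0.012, "y": 0, "z": -0.03, "roll": 0}, {"hand": 1, "x": 0.016, "y": 0, "z": -0.036, "roll": 0}, {"hand": 1, "x": 0.016, "y": 0, "z": -0.036, "roll": 0}])

```text
time: 5.2
tool_pos: [0.558, -0.0626, 0.1008]
tcp_rot: [2.159, 2.282, -0.002]
wrist_force: [-5.5, -2.6, 1.8]
width: 0.529
grip_force: 29.9
```

```bash
python3 -c "
from h import *
s,M=where()"
```

```text
t 5.20 case mm [-130.2   -0.5  101.6] yaw err deg -0.01 F(case) [-2.3  5.7  1.8] w 45.0mm grip 29.9 q1,6 [-0.1552 -0.2102]
```

Call:
servo_tool(targets=[{"hand": -1, "x": 0, "y": 0, "z": 0, "roll": 0}, {"hand": -1, "x": 0, "y": 0, "z": 0, "roll": 0}, {"hand": -1, "x": 0, "y": 0, "z": 0, "roll": 0}, {"hand": -1, "x": 0, "y": 0, "z": 0, "roll": 0}, {"hand": -1, "x": 0, "y": 0, "z": -0.06, "roll": 0}, {"hand": -1, "x": -0.02, "y": 0, "z": -0.14, "roll": 0}, {"hand": -1, "x": -0.05, "y": 0, "z": -0.2, "roll": 0}, {"hand": -1, "x": -0.05, "y": 0, "z": -0.2, "roll": 0}, {"hand": -1, "x": -0.05, "y": 0, "z": -0.2, "roll": 0}])

```text
time: 5.95
tool_pos: [0.5632, -0.0883, 0.2041]
tcp_rot: [2.155, 2.275, 0.007]
wrist_force: [0.4, 0.9, -0.5]
width: 1.004
grip_force: 0.0
```

```bash
python3 -c "
from h import *
s,M=where()
im=read_camera('wrist')[:,:,::-1];np.savez('w1',pos=s['tool_pos'],M=M)
a=cv2.resize(cv2.convertScaleAbs(im[100:300,100:540],alpha=1.7,beta=15),(660,300)); b=cv2.resize(cv2.convertScaleAbs(read_camera('scene')[150:250,250:470,::-1],alpha=1.6,beta=10),(660,300),interpolation=cv2.INTER_CUBIC)
cv2.imwrite('pics/v2.png',np.r_[a,b])"
```

```text
t 5.95 case mm [-156.1   -4.2  204.9] yaw err deg -0.11 F(case) [ 0.9 -0.5 -0.5] w 85.3mm grip 0.0 q1,6 [-0.1992 -0.2533]
```

View pics/v2.png

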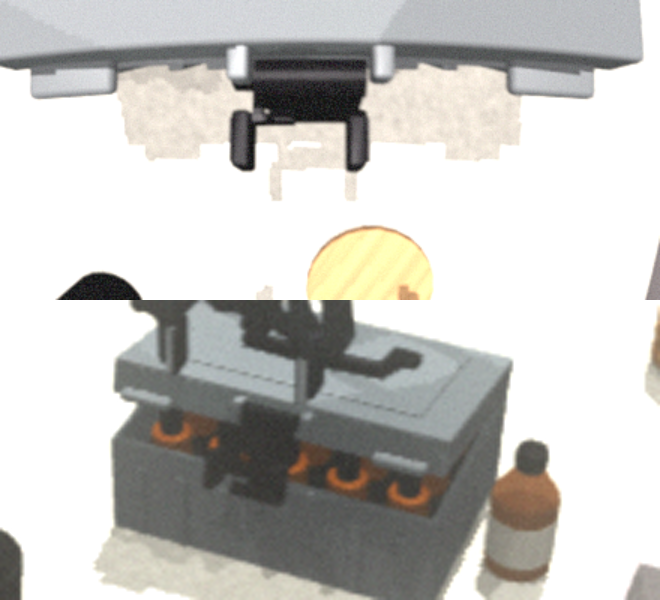

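The upper half shows both ears still partly hanging and the lips nearer the camera (lip outer corners at about (121,163) and (495,163) in full-frame pixels). The lower half shows the lid risen a little and the catch only part-way up. I'll estimate both angles.

```bash
cat >> h.py <<'E'
def wproj(d,P):  # case mm -> wrist px
    c=camera_info('wrist'); T=c['T_tool_cam']; w=R.from_euler('z',p[3]).apply(np.atleast_2d(P)/1e3)+p[:3]
    q=((w-d['pos'])@d['M']-T[:3,3])@T[:3,:3]; r=np.arctan2(np.hypot(q[:,0],q[:,1]),q[:,2])/np.hypot(q[:,0],q[:,1])
    return np.c_[q[:,0]*r*c['fx']+c['cx'],q[:,1]*r*c['fy']+c['cy']]
def lidpt(th,P): # P: (front of hinge, y, above hinge level)
    P=np.atleast_2d(P); return np.c_[94-(P[:,0]*np.cos(th)-P[:,2]*np.sin(th)),P[:,1],85+P[:,0]*np.sin(th)+P[:,2]*np.cos(th)]
def levpt(th,ph,o,y,dn): # o out from pivot, dn below it at phi=0
    return lidpt(th,[195+o*np.cos(ph)+dn*np.sin(ph),y,18-dn*np.cos(ph)+o*np.sin(ph)])
E
python3 -c "
from h import *
d=np.load('w1.npz'); obs=np.array([(121.5,163.5),(177,161.5),(439.5,161.5),(495,163)])
L=[(198,118,0),(198,78,0),(198,-78,0),(198,-118,0)]
r=least_squares(lambda t:(wproj(d,lidpt(t[0],L))-obs).ravel(),[.1]); th=r.x[0]; print('lid',th,r.fun.round(1))
for ph in np.arange(.2,1.7,.2):
  print('%.1f'%ph,[np.round(wproj(d,levpt(th,ph,o,-23,dn))[0]).astype(int).tolist() for o,dn in [(6,26),(30,26),(30,54),(6,54)]], 'tabtip',wproj(d,levpt(th,ph,30,33,54))[0].round())
print('pivot',lidpt(th,(195,0,18)))
"
```

```text
lid 0.24817201637713387 [-1.1  4.   0.5  2.  -0.7  0.5  2.   2.5]
0.2 [[347, 174], [348, 214], [344, 223], [343, 187]] tabtip [258. 223.]
0.4 [[347, 182], [349, 220], [345, 237], [344, 202]] tabtip [256. 237.]
0.6 [[348, 188], [350, 223], [346, 249], [344, 215]] tabtip [254. 249.]
0.8 [[349, 193], [352, 224], [348, 258], [346, 228]] tabtip [251. 258.]
1.0 [[349, 197], [354, 221], [350, 264], [347, 238]] tabtip [247. 265.]
1.2 [[350, 199], [355, 215], [353, 267], [349, 246]] tabtip [243. 267.]
1.4 [[352, 199], [357, 206], [356, 265], [351, 251]] tabtip [238. 265.]
1.6 [[353, 197], [358, 193], [359, 256], [353, 252]] tabtip [233. 257.]
pivot [[-90.6044   0.     150.3469]]
```

The ears have turned only about 0.4 rad in the world. The lid rose about 0.25 rad instead, because the firm grip held the ears from turning. The hook and bolt are clear, so I'll hold the ears loosely, with only the tab spring pressing, and swing the catch on.

Call:
servo_tool(targets=[{"hand": -1, "x": 0.03, "y": -0.016, "z": 0.03, "roll": 0}, {"hand": -1, "x": 0.066, "y": -0.016, "z": 0.08, "roll": 0}, {"hand": -1, "x": 0.066, "y": -0.016, "z": 0.14, "roll": 0}, {"hand": -1, "x": 0.066, "y": -0.016, "z": 0.19, "roll": 0}, {"hand": -1, "x": 0.066, "y": -0.016, "z": 0.22, "roll": 0}, {"hand": -1, "x": 0.066, "y": -0.016, "z": 0.22, "roll": 0}, {"hand": -1, "x": 0.066, "y": -0.016, "z": 0.22, "roll": 0}])

```text
time: 6.63
tool_pos: [0.5481, -0.0539, 0.0874]
tcp_rot: [-2.156, -2.279, 0.005]
wrist_force: [0.4, 0.5, 0.3]
width: 0.996
grip_force: 0.0
```

Call:
servo_tool(targets=[{"hand": -0.22, "x": 0, "y": 0, "z": 0, "roll": 0}, {"hand": -0.22, "x": 0, "y": 0, "z": 0, "roll": 0}, {"hand": -0.22, "x": 0, "y": 0, "z": 0, "roll": 0}, {"hand": -0.22, "x": 0, "y": 0, "z": 0, "roll": 0}, {"hand": -0.22, "x": 0, "y": 0, "z": 0, "roll": 0}], grip_force=20)

```text
time: 7.05
tool_pos: [0.5541, -0.0547, 0.0927]
tcp_rot: [2.155, 2.277, 0.009]
wrist_force: [5.3, 0.9, -0.5]
width: 0.611
grip_force: 11.2
```

```bash
python3 -c "
from h import *
s,M=where()"
```

```text
t 7.05 case mm [-122.1    3.    93.5] yaw err deg -0.06 F(case) [ 0.6 -5.4 -0.5] w 52.0mm grip 11.2 q1,6 [-0.1437 -0.1993]
```

Call:
servo_tool(targets=[{"hand": -0.27, "x": -0.005, "y": 0.001, "z": -0.005, "roll": 0}, {"hand": -0.27, "x": -0.01, "y": 0.001, "z": -0.012, "roll": 0}, {"hand": -0.27, "x": -0.0136, "y": 0.001, "z": -0.018, "roll": 0}, {"hand": -0.27, "x": -0.017, "y": 0.001, "z": -0.025, "roll": 0}, {"hand": -0.27, "x": -0.02, "y": 0.001, "z": -0.033, "roll": 0}, {"hand": -0.27, "x": -0.023, "y": 0.001, "z": -0.04, "roll": 0}, {"hand": -0.27, "x": -0.025, "y": 0.001, "z": -0.048, "roll": 0}, {"hand": -0.27, "x": -0.026, "y": 0.001, "z": -0.056, "roll": 0}, {"hand": -0.27, "x": -0.026, "y": 0.001, "z": -0.063, "roll": 0}, {"hand": -0.27, "x": -0.026, "y": 0.001, "z": -0.063, "roll": 0}])

```text
time: 7.88
tool_pos: [0.5537, -0.0664, 0.1237]
tcp_rot: [2.158, 2.279, 0.008]
wrist_force: [4.2, 5.3, -0.6]
width: 0.634
grip_force: 8.6
```

```bash
python3 -c "
from h import *
s,M=where()
im=read_camera('wrist')[:,:,::-1];np.savez('w2',pos=s['tool_pos'],M=M)
a=cv2.resize(cv2.convertScaleAbs(im[60:360,100:540],alpha=1.7,beta=15),(440,300)); b=cv2.resize(cv2.convertScaleAbs(read_camera('scene')[140:260,260:436,::-1],alpha=1.8,beta=20),(440,300),interpolation=cv2.INTER_CUBIC)
cv2.imwrite('pics/v3.png',np.r_[a,b])"
```

```text
t 7.88 case mm [-133.7    4.   124.5] yaw err deg -0.09 F(case) [ 5.1 -4.5 -0.6] w 53.9mm grip 8.6 q1,6 [-0.1658 -0.2219]
```

View pics/v3.png

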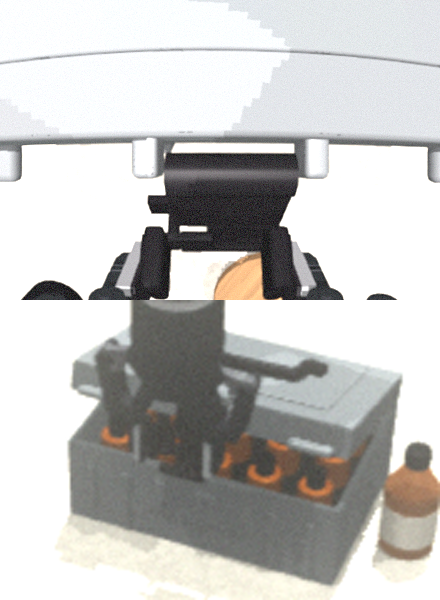

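Lips' inner front corners are at about (120,240) and (528,240) full-frame. The fixed ear spans v≈287 to 360 with its outer edge at u≈392, and the lever plate is visible between the ears, so it has swung outward.

```bash
python3 -c "
from h import *
d=np.load('w2.npz'); obs=np.array([(120,240),(528,240)])
L=[(198,78,0),(198,-78,0)]
r=least_squares(lambda t:(wproj(d,lidpt(t[0],L))-obs).ravel(),[.1]); th=r.x[0]; print('lid',th,r.fun.round(1))
for ph in np.arange(.4,1.7,.2):
  print('%.1f'%ph,[np.round(wproj(d,levpt(th,ph,o,-23,dn))[0]).astype(int).tolist() for o,dn in [(6,26),(30,26),(30,54),(6,54)]], 'lever end',wproj(d,levpt(th,ph,2,0,62))[0].round(), 'pinch',levpt(th,ph,18,0,40).round())
print('pivot',lidpt(th,(195,0,18)))
"
```

```text
lid 0.3136482733933832 [0.6 2.5 0.5 1.3]
0.4 [[392, 277], [396, 343], [382, 351], [379, 296]] lever end [325. 292.] pinch [[-126.    0.  144.]]
0.6 [[394, 289], [401, 355], [386, 375], [382, 319]] lever end [326. 319.] pinch [[-129.    0.  152.]]
0.8 [[397, 300], [407, 363], [391, 397], [385, 341]] lever end [326. 344.] pinch [[-130.    0.  161.]]
1.0 [[400, 309], [414, 366], [398, 416], [388, 362]] lever end [327. 368.] pinch [[-129.    0.  170.]]
1.2 [[403, 316], [421, 365], [406, 432], [393, 381]] lever end [328. 391.] pinch [[-127.    0.  178.]]
1.4 [[407, 320], [430, 357], [417, 443], [400, 397]] lever end [329. 412.] pinch [[-123.    0.  186.]]
1.6 [[412, 321], [439, 341], [430, 448], [407, 410]] lever end [331. 431.] pinch [[-118.    0.  193.]]
pivot [[-85.9332   0.     162.2854]]
```

The lid is at 0.31 and the catch at about 0.45, so the loose hold works with the lid creeping a little. I'll take new holds nearer the ear tips (longer arm, smaller contact) and pull more outward.

Call:
servo_tool(targets=[{"hand": -0.55, "x": 0, "y": 0, "z": 0, "roll": 0}, {"hand": -0.55, "x": 0, "y": 0, "z": 0, "roll": 0}, {"hand": -0.55, "x": 0.006, "y": 0, "z": 0.025, "roll": 0}, {"hand": -0.55, "x": 0.006, "y": 0, "z": 0.025, "roll": 0}, {"hand": -0.24, "x": 0.006, "y": 0, "z": 0.025, "roll": 0}, {"hand": -0.24, "x": 0.006, "y": 0, "z": 0.025, "roll": 0}, {"hand": -0.24, "x": 0.006, "y": 0, "z": 0.025, "roll": 0}])

```text
time: 8.57
tool_pos: [0.5539, -0.0641, 0.1097]
tcp_rot: [2.157, 2.279, 0.007]
wrist_force: [7.4, 3.7, -0.5]
width: 0.624
grip_force: 11.4
```

Call:
servo_tool(targets=[{"hand": -0.24, "x": -0.006, "y": 0, "z": -0.006, "roll": 0}, {"hand": -0.24, "x": -0.01, "y": 0, "z": -0.012, "roll": 0}, {"hand": -0.24, "x": -0.013, "y": 0, "z": -0.018, "roll": 0}, {"hand": -0.24, "x": -0.016, "y": 0, "z": -0.024, "roll": 0}, {"hand": -0.24, "x": -0.018, "y": 0, "z": -0.032, "roll": 0}, {"hand": -0.24, "x": -0.02, "y": 0, "z": -0.04, "roll": 0}, {"hand": -0.24, "x": -0.02, "y": 0, "z": -0.05, "roll": 0}, {"hand": -0.24, "x": -0.02, "y": 0, "z": -0.058, "roll": 0}, {"hand": -0.24, "x": -0.02, "y": 0, "z": -0.058, "roll": 0}])

```text
time: 9.32
tool_pos: [0.5543, -0.0721, 0.1388]
tcp_rot: [2.159, 2.28, 0.01]
wrist_force: [7.8, 8.8, -2.6]
width: 0.62
grip_force: 10.9
```

```bash
cat >> h.py <<'E'
def snap(k):
    s,M=where(); im=read_camera('wrist')[:,:,::-1];np.savez(f'w{k}',pos=s['tool_pos'],M=M); cv2.imwrite(f'pics/w{k}.png',im)
    a=cv2.convertScaleAbs(im[60:360,60:580],alpha=1.7,beta=15); b=cv2.resize(cv2.convertScaleAbs(read_camera('scene')[120:260,255:497,::-1],alpha=1.8,beta=20),(520,300),interpolation=cv2.INTER_CUBIC)
    cv2.imwrite(f'pics/v{k}.png',np.r_[a,b])
E
python3 -c "
from h import *
snap(4)"
```

```text
t 9.32 case mm [-139.4    3.8  139.6] yaw err deg -0.09 F(case) [ 8.4 -8.3 -2.6] w 52.7mm grip 10.9 q1,6 [-0.1769 -0.2341]
```

View pics/v4.png

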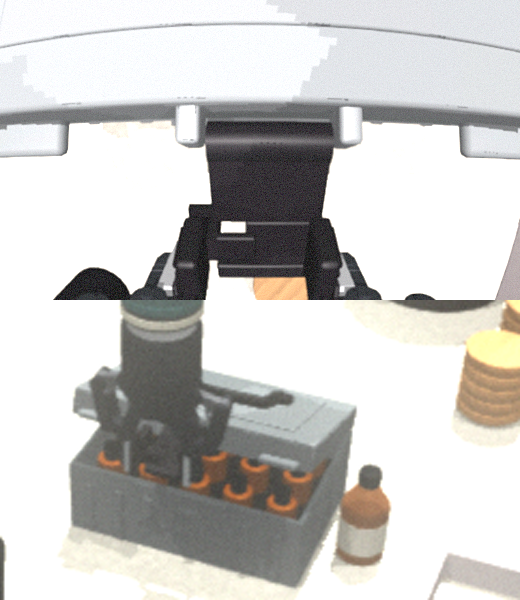

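The lip inner corners are now at (127,213) and (522,215) full-frame, the lever's end at v≈330, and the fixed ear at v≈278 to 360. The lever has swung further, with the lid only slightly up.

```bash
cat >> h.py <<'E'
def angles(k,obs,L=[(198,78,0),(198,-78,0)],vend=None):
    d=np.load(f'w{k}.npz'); th=least_squares(lambda t:(wproj(d,lidpt(t[0],L))-np.array(obs)).ravel(),[.3]); print('lid',th.x,th.fun.round(1)); th=th.x[0]
    ph=[f for f in np.arange(0,1.7,.05)]; v=[max(wproj(d,levpt(th,f,o,0,62))[0,1] for o in (-3,6)) for f in ph]
    print('v of lever end:',list(zip(np.round(ph,2),np.round(v)))[6:]); 
    if vend: f=np.interp(vend,v,ph); print('phi',f,'pinch',levpt(th,f,18,0,40),'pivot',lidpt(th,(195,0,18)))
E
python3 -c "
from h import *
angles(4,[(127,213),(522,215)],vend=335)
d=np.load('w4.npz')
"
```

```text
lid [0.3543] [-1.1  3.1 -0.3  0.5]
v of lever end: [(np.float64(0.3), np.float64(268.0)), (np.float64(0.35), np.float64(275.0)), (np.float64(0.4), np.float64(281.0)), (np.float64(0.45), np.float64(287.0)), (np.float64(0.5), np.float64(293.0)), (np.float64(0.55), np.float64(299.0)), (np.float64(0.6), np.float64(305.0)), (np.float64(0.65), np.float64(311.0)), (np.float64(0.7), np.float64(317.0)), (np.float64(0.75), np.float64(323.0)), (np.float64(0.8), np.float64(329.0)), (np.float64(0.85), np.float64(335.0)), (np.float64(0.9), np.float64(340.0)), (np.float64(0.95), np.float64(346.0)), (np.float64(1.0), np.float64(351.0)), (np.float64(1.05), np.float64(356.0)), (np.float64(1.1), np.float64(361.0)), (np.float64(1.15), np.float64(366.0)), (np.float64(1.2), np.float64(371.0)), (np.float64(1.25), np.float64(375.0)), (np.float64(1.3), np.float64(380.0)), (np.float64(1.35), np.float64(384.0)), (np.float64(1.4), np.float64(388.0)), (np.float64(1.45), np.float64(392.0)), (np.float64(1.5), np.float64(395.0)), (np.float64(1.55), np.float64(398.0)), (np.float64(1.6), np.float64(401.0)), (np.float64(1.65), np.float64(404.0))]
phi 0.8539309109694875 pinch [[-126.4315    0.      172.1666]] pivot [[-82.6476   0.     169.5258]]
```

Call:
servo_tool(targets=[{"hand": -0.5, "x": 0.004, "y": 0.002, "z": 0, "roll": 0}, {"hand": -0.5, "x": 0.004, "y": 0.002, "z": 0, "roll": 0}, {"hand": -0.5, "x": 0.004, "y": 0.002, "z": 0.004, "roll": 0}, {"hand": -0.24, "x": 0.004, "y": 0.002, "z": 0.004, "roll": 0}, {"hand": -0.24, "x": 0.004, "y": 0.002, "z": 0.004, "roll": 0}, {"hand": -0.24, "x": 0.004, "y": 0.002, "z": 0.004, "roll": 0}])

```text
time: 9.92
tool_pos: [0.5543, -0.0727, 0.1365]
tcp_rot: [2.158, 2.279, 0.004]
wrist_force: [4.5, 0.9, -0.5]
width: 0.621
grip_force: 10.4
```

Call:
servo_tool(targets=[{"hand": -0.24, "x": -0.006, "y": 0, "z": -0.004, "roll": 0}, {"hand": -0.24, "x": -0.008, "y": 0, "z": -0.01, "roll": 0}, {"hand": -0.24, "x": -0.008, "y": 0, "z": -0.016, "roll": 0}, {"hand": -0.24, "x": -0.008, "y": 0, "z": -0.022, "roll": 0}, {"hand": -0.24, "x": -0.007, "y": 0, "z": -0.03, "roll": 0}, {"hand": -0.24, "x": -0.006, "y": 0, "z": -0.038, "roll": 0}, {"hand": -0.24, "x": -0.004, "y": 0, "z": -0.046, "roll": 0}, {"hand": -0.24, "x": -0.003, "y": 0, "z": -0.054, "roll": 0}, {"hand": -0.24, "x": -0.003, "y": 0, "z": -0.054, "roll": 0}])

```text
time: 10.67
tool_pos: [0.5541, -0.071, 0.1629]
tcp_rot: [-2.159, -2.28, -0.009]
wrist_force: [6.7, 10.3, -3.4]
width: 0.621
grip_force: 10.4
```

```bash
cat >> h.py <<'E'
def auto(k):
    """joint fit of lid & catch: match edges of lips / lever via dark/bright classes in wrist frame"""
    d=np.load(f'w{k}.npz'); g=cv2.cvtColor(cv2.imread(f'pics/w{k}.png'),cv2.COLOR_BGR2GRAY)
    c=int(wproj(d,levpt(.35,1.,0,-8,50))[0,0]); print('col',c,[(v,int(g[v:v+4,c-2:c+3].mean())) for v in range(140,460,4)])
E
python3 -c "
from h import *
snap(5); auto(4); auto(5)
d=np.load('w5.npz')
# lip front edge rows at columns on the left/right lips
for k in (4,5):
  g=cv2.cvtColor(cv2.imread(f'pics/w{k}.png'),cv2.COLOR_BGR2GRAY)
  for c in (100,540): print(k,c,[(v,int(g[v:v+4,c-2:c+3].mean())) for v in range(150,270,4)])"
```

```text
t 10.67 case mm [-138.3    3.9  163.8] yaw err deg -0.09 F(case) [ 9.9 -7.3 -3.4] w 52.8mm grip 10.4 q1,6 [-0.1756 -0.2329]
col 347 [(140, 141), (144, 140), (148, 140), (152, 140), (156, 131), (160, 92), (164, 59), (168, 55), (172, 49), (176, 60), (180, 36), (184, 17), (188, 22), (192, 29), (196, 49), (200, 60), (204, 36), (208, 25), (212, 19), (216, 18), (220, 18), (224, 19), (228, 20), (232, 20), (236, 19), (240, 21), (244, 20), (248, 20), (252, 20), (256, 21), (260, 20), (264, 22), (268, 20), (272, 18), (276, 19), (280, 34), (284, 24), (288, 17), (292, 18), (296, 18), (300, 17), (304, 19), (308, 18), (312, 21), (316, 21), (320, 21), (324, 43), (328, 21), (332, 20), (336, 76), (340, 109), (344, 118), (348, 120), (352, 117), (356, 112), (360, 109), (364, 116), (368, 117), (372, 114), (376, 109), (380, 129), (384, 160), (388, 161), (392, 157), (396, 157), (400, 157), (404, 158), (408, 161), (412, 163), (416, 108), (420, 17), (424, 17), (428, 17), (432, 16), (436, 19), (440, 17), (444, 20), (448, 17), (452, 19), (456, 18)]
col 343 [(140, 107), (144, 80), (148, 67), (152, 68), (156, 51
[... 1599 characters left out ...]
71), (158, 61), (162, 62), (166, 71), (170, 129), (174, 132), (178, 132), (182, 134), (186, 137), (190, 136), (194, 122), (198, 112), (202, 236), (206, 237), (210, 233), (214, 234), (218, 236), (222, 238), (226, 236), (230, 234), (234, 233), (238, 236), (242, 234), (246, 236), (250, 235), (254, 235), (258, 238), (262, 236), (266, 237)]
5 540 [(150, 107), (154, 83), (158, 59), (162, 56), (166, 56), (170, 105), (174, 127), (178, 127), (182, 127), (186, 129), (190, 128), (194, 111), (198, 101), (202, 177), (206, 235), (210, 237), (214, 239), (218, 237), (222, 234), (226, 235), (230, 237), (234, 235), (238, 234), (242, 236), (246, 237), (250, 233), (254, 233), (258, 235), (262, 232), (266, 227)]
```

```bash
cat >> h.py <<'E'
from scipy.optimize import brentq
def rows(k,out=True):
    """lid from the lip's front row, catch from the lever's end row"""
    d=np.load(f'w{k}.npz'); g=cv2.cvtColor(cv2.imread(f'pics/w{k}.png'),cv2.COLOR_BGR2GRAY).astype(int)
    def edge(y,th0):
        pass
    return d,g
def ang(k,vlip,vend):
    d=np.load(f'w{k}.npz'); t=np.arange(.0,1.4,.002)
    vl=np.array([wproj(d,lidpt(x,[(198,86,-1),(198,-86,-1)]))[:,1].mean() for x in t]); th=t[np.abs(vl-vlip).argmin()]
    f=np.arange(0,1.75,.01); ve=np.array([max(wproj(d,levpt(th,x,o,0,62))[0,1] for o in (-3,6)) for x in f]); i=np.abs(ve-vend).argmin()
    print('lid',th,'phi',f[i],'sens',ve[max(i-10,0):i+20:10].round(),'pivot',lidpt(th,(195,0,18)).round(1),'edge',lidpt(th,(184,0,0)).round(1)); return th,f[i]
E
python3 -c "
from h import *
ang(4,216,336); th,f=ang(5,201,333)
for o,dn in [(18,40),(26,32),(12,52)]: print(o,dn,levpt(th,f,o,0,dn).round(1))"
```

```text
lid 0.154 phi 1.28 sens [329. 336. 343.] pivot [[-95.9   0.  132.7]] edge [[-87.8   0.  113.2]]
lid 0.02 phi 1.74 sens [310. 312.] pivot [[-100.6    0.   106.9]] edge [[-90.    0.   88.7]]
18 40 [[-136.5    0.   132.1]]
26 32 [[-127.1    0.   138.5]]
12 52 [[-149.4    0.   128.5]]
```

```bash
cat >> h.py <<'E'
def lips(k):
    g=cv2.GaussianBlur(cv2.cvtColor(cv2.imread(f'pics/w{k}.png'),cv2.COLOR_BGR2GRAY),(3,3),0).astype(int)
    vs=[next((v for v in range(455,120,-1) if g[v,c]<175 and (g[v+3:v+8,c]>175).all() ),0) for c in (95,100,545)]; v=int(np.median(vs))
    r=g[v-6]; a=next(u for u in range(95,300) if r[u]>180); b=next(u for u in range(545,350,-1) if r[u]>180)
    print('lips row',vs,'inner cols',a,b); return a,b,v
def ang(k):
    a,b,v=lips(k); d=np.load(f'w{k}.npz'); g=cv2.cvtColor(cv2.imread(f'pics/w{k}.png'),cv2.COLOR_BGR2GRAY).astype(int)
    L=[(194,78,-1),(194,-78,-1)]
    t=np.arange(0,1.4,.002); w=np.array([np.ptp(wproj(d,lidpt(x,L))[:,0]) for x in t]); th=t[np.abs(w-(b-a)).argmin()]
    f=np.arange(0,1.75,.01); c=int(wproj(d,levpt(th,1.,0,-8,50))[0,0])
    vend=next((v for v in range(470,200,-1) if g[v-6:v,c-2:c+3].mean()<32 and g[v+2:v+5,c-2:c+3].mean()>60),None)
    ve=np.array([max(wproj(d,levpt(th,x,o,0,62))[0,1] for o in (-3,6)) for x in f]); i=np.abs(ve-(vend or 0)).argmin()
    print('lid',th,'row pred',wproj(d,lidpt(th,[(198,86,-1)]))[0],'vend',vend,'phi',f[i],'pivot',lidpt(th,(195,0,18)).round(1),'edge',lidpt(th,(184,0,0)).round(1)); return th,f[i]
E
python3 -c "
from h import *
ang(4); th,f=ang(5)
for o,dn in [(18,40),(26,32),(12,52)]: print(o,dn,levpt(th,f,o,0,dn).round(1))"
```

```text
lips row [216, 216, 218] inner cols 128 518Traceback (most recent call last):
  File "<string>", line 3, in <module>
    ang(4); th,f=ang(5)
    ~~~^^^
  File "h.py", line 74, in ang
    ve=np.array([max(wproj(d,levpt(th,x,o,0,62))[0,1] for o in (-3,6)) for x in f]); i=np.abs(ve-(vend or 0)).argmin()
                 ~~~^^^^^^^^^^^^^^^^^^^^^^^^^^^^^^^^^^^^^^^^^^^^^^^^^^
  File "h.py", line 74, in <genexpr>
    ve=np.array([max(wproj(d,levpt(th,x,o,0,62))[0,1] for o in (-3,6)) for x in f]); i=np.abs(ve-(vend or 0)).argmin()
                     ~~~~~^^^^^^^^^^^^^^^^^^^^^^
  File "h.py", line 31, in wproj
    c=camera_info('wrist'); T=c['T_tool_cam']; w=R.from_euler('z',p[3]).apply(np.atleast_2d(P)/1e3)+p[:3]
ValueError: time passes only in moves, steps and waits
```

```bash
sed -i "s/^from workcell import.*/from workcell import bot, read_camera, camera_info as _ci\nimport functools; camera_info=functools.lru_cache(None)(_ci)/" h.py
python3 -c "
from h import *
ang(4); th,f=ang(5)
for o,dn in [(18,40),(26,32),(12,52)]: print(o,dn,levpt(th,f,o,0,dn).round(1))"
```

```text
lips row [216, 216, 218] inner cols 128 518
lid 0.34800000000000003 row pred [111.8842 217.0921] vend 338 phi 0.89 pivot [[-83.2   0.  168.4]] edge [[-79.    0.  147.7]]
lips row [201, 201, 203] inner cols 140 507
lid 0.42 row pred [123.4115 200.9117] vend 334 phi 1.05 pivot [[-76.7   0.  180.9]] edge [[-74.   0. 160.]]
18 40 [[-118.3    0.   194.8]]
26 32 [[-111.2    0.   203.6]]
12 52 [[-129.7    0.   187.7]]
```

The lid is at 0.42 and the catch at 1.05, so the lever is nearly level. A firm grip locks the lever's attitude, so taking hold firmly now and lowering the lid along its arc will bring the catch to about 1.45 rad.

Call:
servo_tool(targets=[{"hand": -0.9, "x": 0, "y": 0.004, "z": 0, "roll": 0}, {"hand": -0.9, "x": 0, "y": 0.004, "z": 0, "roll": 0}, {"hand": -0.9, "x": 0, "y": 0.004, "z": 0, "roll": 0}, {"hand": -0.9, "x": 0.02, "y": 0.004, "z": -0.016, "roll": 0}, {"hand": -0.9, "x": 0.04, "y": 0.004, "z": -0.016, "roll": 0}, {"hand": -0.9, "x": 0.04, "y": 0.004, "z": -0.016, "roll": 0}, {"hand": -0.9, "x": 0.04, "y": 0.004, "z": -0.016, "roll": 0}])

```text
time: 11.35
tool_pos: [0.5537, -0.0532, 0.1714]
tcp_rot: [2.157, 2.283, 0.001]
wrist_force: [0.0, -0.5, -0.7]
width: 0.952
grip_force: 0.0
```

Call:
servo_tool(targets=[{"hand": 1, "x": 0, "y": 0, "z": 0, "roll": 0}, {"hand": 1, "x": 0, "y": 0, "z": 0, "roll": 0}, {"hand": 1, "x": 0, "y": 0.002, "z": 0, "roll": 0}, {"hand": 1, "x": 0, "y": 0.004, "z": 0, "roll": 0}, {"hand": 1, "x": 0, "y": 0.006, "z": 0, "roll": 0}, {"hand": 1, "x": 0, "y": 0.006, "z": 0, "roll": 0}, {"hand": 1, "x": 0, "y": 0.006, "z": 0, "roll": 0}], grip_force=50)

```text
time: 11.93
tool_pos: [0.5574, -0.0544, 0.1715]
tcp_rot: [2.158, 2.28, 0.001]
wrist_force: [3.4, -3.5, 4.1]
width: 0.527
grip_force: 58.9
```

```bash
python3 -c "
from h import *
snap(6); ang(6)"
```

```text
t 11.93 case mm [-122.    -0.3  172.4] yaw err deg -0.06 F(case) [-3.7 -3.2  4.1] w 44.8mm grip 58.9 q1,6 [-0.1413 -0.1959]
lips row [231, 231, 234] inner cols 145 486
lid 0.41400000000000003 row pred [129.7858 232.1029] vend 352 phi 1.03 pivot [[-77.3   0.  179.9]] edge [[-74.5   0.  159. ]]
```

Both angles are confirmed. Now I lower the lid with the catch locked in the grip.

Call:
servo_tool(targets=[{"hand": 1, "x": -0.005, "y": 0, "z": 0.01, "roll": 0}, {"hand": 1, "x": -0.01, "y": 0, "z": 0.021, "roll": 0}, {"hand": 1, "x": -0.015, "y": 0, "z": 0.031, "roll": 0}, {"hand": 1, "x": -0.0206, "y": 0, "z": 0.042, "roll": 0}, {"hand": 1, "x": -0.026, "y": 0, "z": 0.056, "roll": 0}, {"hand": 1, "x": -0.031, "y": 0, "z": 0.07, "roll": 0}, {"hand": 1, "x": -0.035, "y": 0, "z": 0.084, "roll": 0}, {"hand": 1, "x": -0.039, "y": 0, "z": 0.098, "roll": 0}, {"hand": 1, "x": -0.042, "y": 0, "z": 0.112, "roll": 0}, {"hand": 1, "x": -0.044, "y": 0, "z": 0.122, "roll": 0}])

```text
time: 12.87
tool_pos: [0.5582, -0.0744, 0.1086]
tcp_rot: [-2.159, -2.28, -0.004]
wrist_force: [5.4, 3.4, 2.2]
width: 0.531
grip_force: 59.1
```

```bash
python3 -c "
from h import *
snap(7); ang(7)"
```

```text
t 12.87 case mm [-142.    -0.   109.4] yaw err deg -0.10 F(case) [ 3.1 -5.5  2.2] w 45.1mm grip 59.1 q1,6 [-0.1785 -0.2344]Traceback (most recent call last):
  File "<string>", line 3, in <module>
    snap(7); ang(7)
             ~~~^^^
  File "h.py", line 70, in ang
    a,b,v=lips(k); d=np.load(f'w{k}.npz'); g=cv2.cvtColor(cv2.imread(f'pics/w{k}.png'),cv2.COLOR_BGR2GRAY).astype(int)
          ~~~~^^^
  File "h.py", line 67, in lips
    r=g[v-6]; a=next(u for u in range(95,300) if r[u]>180); b=next(u for u in range(545,350,-1) if r[u]>180)
                                                              ~~~~^^^^^^^^^^^^^^^^^^^^^^^^^^^^^^^^^^^^^^^^^^
StopIteration
```

Call:
servo_tool(targets=[{"hand": 1, "x": -0.001, "y": 0, "z": 0.006, "roll": 0}, {"hand": 1, "x": -0.002, "y": 0, "z": 0.012, "roll": 0}, {"hand": 1, "x": -0.002, "y": 0, "z": 0.016, "roll": 0}, {"hand": 1, "x": -0.002, "y": 0, "z": 0.016, "roll": 0}])

```text
time: 13.3
tool_pos: [0.5583, -0.0753, 0.1007]
tcp_rot: [-2.159, -2.28, -0.003]
wrist_force: [6.0, 2.7, 0.1]
width: 0.525
grip_force: 58.8
```

Call:
servo_tool(targets=[{"hand": -1, "x": 0, "y": 0, "z": 0, "roll": 0}, {"hand": -1, "x": 0, "y": -0.006, "z": 0, "roll": 0}, {"hand": -1, "x": 0, "y": -0.006, "z": 0, "roll": 0}, {"hand": -1, "x": 0, "y": -0.006, "z": 0, "roll": 0}, {"hand": -1, "x": 0, "y": -0.006, "z": -0.06, "roll": 0}, {"hand": -1, "x": -0.01, "y": -0.006, "z": -0.13, "roll": 0}, {"hand": -1, "x": -0.03, "y": -0.006, "z": -0.2, "roll": 0}, {"hand": -1, "x": -0.03, "y": -0.006, "z": -0.2, "roll": 0}, {"hand": -1, "x": -0.03, "y": -0.006, "z": -0.2, "roll": 0}])

```text
time: 14.05
tool_pos: [0.5579, -0.0928, 0.2053]
tcp_rot: [2.156, 2.277, 0.005]
wrist_force: [-0.3, -0.7, -0.2]
width: 1.003
grip_force: 0.0
```

```bash
python3 -c "
from h import *
snap(8)"
```

```text
t 14.05 case mm [-160.3    1.3  206.1] yaw err deg -0.08 F(case) [-0.7  0.4 -0.2] w 85.3mm grip 0.0 q1,6 [-0.2088 -0.2633]
```

View pics/v8.png

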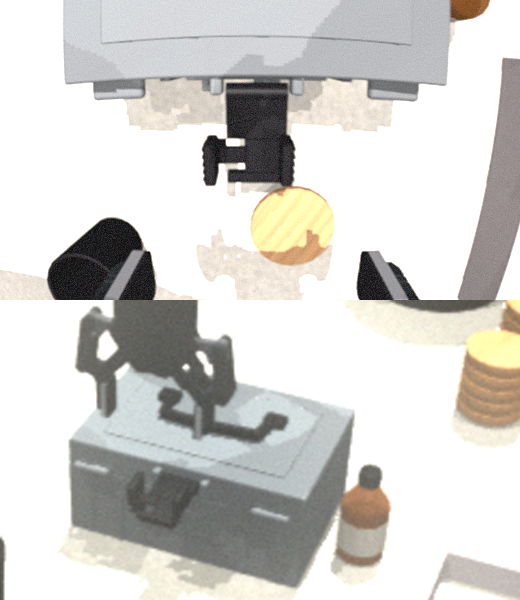

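The case is shut again, with the catch straight out at about 1.45 rad: lever level at (257,130) in the upper half, lips at (120,90) and (395,90), nothing else disturbed. Next I grip the near-side lip (y≈+98) across its ends and lift the lid.

Call:
servo_tool(targets=[{"hand": -0.41, "x": 0, "y": -0.08, "z": 0, "roll": 0}, {"hand": -0.41, "x": 0.03, "y": -0.15, "z": 0, "roll": 0}, {"hand": -0.41, "x": 0.08, "y": -0.193, "z": 0, "roll": 0}, {"hand": -0.41, "x": 0.115, "y": -0.193, "z": 0, "roll": 0}, {"hand": -0.41, "x": 0.115, "y": -0.193, "z": 0.05, "roll": 0}, {"hand": -0.41, "x": 0.115, "y": -0.193, "z": 0.11, "roll": 0}, {"hand": -0.41, "x": 0.115, "y": -0.193, "z": 0.15, "roll": 0}, {"hand": -0.41, "x": 0.115, "y": -0.193, "z": 0.15, "roll": 0}, {"hand": -0.41, "x": 0.115, "y": -0.193, "z": 0.15, "roll": 0}])

```text
time: 14.9
tool_pos: [0.4535, -0.0392, 0.1243]
tcp_rot: [-2.155, -2.278, 0.006]
wrist_force: [-0.3, 0.2, 0.1]
width: 0.704
grip_force: 0.0
```

```bash
python3 -c "
from h import *
go((-103,98,66))"
```

```text
t 14.90 case mm [-100.9  102.5  125.1] yaw err deg -0.03 F(case) [0.2 0.3 0.1] w 59.9mm grip 0.0 q1,6 [-0.141  -0.1965]
frac [-0.0043  0.0098  0.1181]
```

Call:
servo_tool(targets=[{"hand": -0.41, "x": -0.004, "y": 0.009, "z": 0, "roll": 0}, {"hand": -0.41, "x": -0.004, "y": 0.009, "z": 0.03, "roll": 0}, {"hand": -0.41, "x": -0.004, "y": 0.009, "z": 0.07, "roll": 0}, {"hand": -0.41, "x": -0.004, "y": 0.009, "z": 0.1, "roll": 0}, {"hand": -0.41, "x": -0.004, "y": 0.009, "z": 0.116, "roll": 0}, {"hand": -0.41, "x": -0.004, "y": 0.009, "z": 0.116, "roll": 0}, {"hand": -0.41, "x": -0.004, "y": 0.009, "z": 0.116, "roll": 0}])

```text
time: 15.48
tool_pos: [0.4617, -0.0417, 0.0697]
tcp_rot: [2.159, 2.281, 0.001]
wrist_force: [0.0, 0.3, 0.5]
width: 0.705
grip_force: 0.0
```

```bash
python3 -c "
from h import *
go((-103,98,66))"
```

```text
t 15.48 case mm [-103.9   94.5   70.5] yaw err deg -0.05 F(case) [ 0.3 -0.   0.5] w 59.9mm grip 0.0 q1,6 [-0.1438 -0.1989]
frac [ 0.0018 -0.007   0.009 ]
```

Call:
servo_tool(targets=[{"hand": -0.41, "x": 0.001, "y": -0.005, "z": 0.007, "roll": 0}, {"hand": -0.41, "x": 0.001, "y": -0.005, "z": 0.007, "roll": 0}, {"hand": 1, "x": 0.001, "y": -0.005, "z": 0.007, "roll": 0}, {"hand": 1, "x": 0.001, "y": -0.005, "z": 0.007, "roll": 0}, {"hand": 1, "x": 0.001, "y": -0.005, "z": 0.007, "roll": 0}, {"hand": 1, "x": 0.001, "y": -0.005, "z": 0.007, "roll": 0}, {"hand": 1, "x": 0.001, "y": -0.005, "z": 0.007, "roll": 0}], grip_force=40)

```text
time: 16.07
tool_pos: [0.4586, -0.0412, 0.0658]
tcp_rot: [2.159, 2.281, 0.001]
wrist_force: [-1.3, -1.2, 2.8]
width: 0.455
grip_force: 39.9
```

```bash
python3 -c "
from h import *
where()"
```

```text
t 16.07 case mm [-103.3   97.6   66.6] yaw err deg -0.05 F(case) [-1.1  1.4  2.8] w 38.7mm grip 39.9 q1,6 [-0.1437 -0.1988]
```

Call:
servo_tool(targets=[{"hand": 1, "x": 0.0, "y": 0, "z": -0.012, "roll": 0}, {"hand": 1, "x": 0.001, "y": 0, "z": -0.0315, "roll": 0}, {"hand": 1, "x": 0.003, "y": 0, "z": -0.051, "roll": 0}, {"hand": 1, "x": 0.0064, "y": 0, "z": -0.0705, "roll": 0}, {"hand": 1, "x": 0.01, "y": 0, "z": -0.088, "roll": 0}, {"hand": 1, "x": 0.0143, "y": 0, "z": -0.105, "roll": 0}, {"hand": 1, "x": 0.0195, "y": 0, "z": -0.122, "roll": 0}, {"hand": 1, "x": 0.0252, "y": 0, "z": -0.139, "roll": 0}, {"hand": 1, "x": 0.0317, "y": 0, "z": -0.155, "roll": 0}, {"hand": 1, "x": 0.0317, "y": 0, "z": -0.155, "roll": 0}])

```text
time: 16.9
tool_pos: [0.4577, -0.0232, 0.1445]
tcp_rot: [-2.159, -2.28, -0.005]
wrist_force: [0.6, 6.0, -2.6]
width: 0.451
grip_force: 40.6
```

```bash
python3 -c "
from h import *
where()"
```

```text
t 16.90 case mm [-85.2  97.5 145.4] yaw err deg -0.08 F(case) [ 6.  -0.9 -2.6] w 38.3mm grip 40.6 q1,6 [-0.1077 -0.1642]
```

Call:
servo_tool(targets=[{"hand": 1, "x": 0.007, "y": 0, "z": -0.016, "roll": 0}, {"hand": 1, "x": 0.015, "y": 0, "z": -0.031, "roll": 0}, {"hand": 1, "x": 0.023, "y": 0, "z": -0.045, "roll": 0}, {"hand": 1, "x": 0.032, "y": 0, "z": -0.06, "roll": 0}, {"hand": 1, "x": 0.042, "y": 0, "z": -0.074, "roll": 0}, {"hand": 1, "x": 0.042, "y": 0, "z": -0.074, "roll": 0}])

```text
time: 17.4
tool_pos: [0.4566, -0.002, 0.1811]
tcp_rot: [-2.158, -2.281, -0.006]
wrist_force: [1.4, 6.3, -4.4]
width: 0.454
grip_force: 41.0
```

```bash
python3 -c "
from h import *
where()"
```

```text
t 17.40 case mm [-63.9  97.3 181.9] yaw err deg -0.05 F(case) [ 6.2 -1.8 -4.4] w 38.6mm grip 41.0 q1,6 [-0.0618 -0.1186]
```

The lid is held at about 0.64 rad. I'll release the lip, back out, shut the fingers and push from inside below the lip.

Call:
servo_tool(targets=[{"hand": -0.41, "x": 0, "y": 0, "z": 0, "roll": 0}, {"hand": -0.41, "x": 0, "y": 0, "z": 0, "roll": 0}, {"hand": -0.41, "x": 0, "y": 0, "z": 0, "roll": 0}, {"hand": -0.41, "x": -0.05, "y": 0, "z": 0, "roll": 0}, {"hand": -0.41, "x": -0.1, "y": 0, "z": 0.0, "roll": 0}, {"hand": 1, "x": -0.1, "y": 0, "z": 0.03, "roll": 0}, {"hand": 1, "x": -0.1, "y": 0, "z": 0.03, "roll": 0}, {"hand": 1, "x": -0.1, "y": 0, "z": 0.03, "roll": 0}, {"hand": 1, "x": -0.1, "y": 0, "z": 0.03, "roll": 0}, {"hand": 1, "x": -0.1, "y": 0, "z": 0.03, "roll": 0}], grip_force=20)

```text
time: 18.23
tool_pos: [0.4592, -0.054, 0.1654]
tcp_rot: [2.158, 2.282, 0.0]
wrist_force: [-0.1, -0.4, 0.2]
width: 0.008
grip_force: 0.0
```

```bash
python3 -c "
from h import *
snap(9)
try: ang(9)
except BaseException as e: print(repr(e))
go((-80,98,168))
g=cv2.cvtColor(cv2.imread('pics/w9.png'),cv2.COLOR_BGR2GRAY)
print(cv2.resize(g,(32,24),interpolation=cv2.INTER_AREA)[:20])
d=np.load('w9.npz')
for th in (0,.3,.5,.64,.8): print(th,wproj(d,lidpt(th,[(198,118,0),(198,78,0),(198,-78,0),(195,0,18)])).round().tolist())
"
```

```text
t 18.23 case mm [-116.    97.7  166.2] yaw err deg -0.02 F(case) [-0.4  0.1  0.2] w 0.6mm grip 0.0 q1,6 [-0.1709 -0.2266]
StopIteration()
t 18.33 case mm [-115.9   97.5  166.3] yaw err deg -0.00 F(case) [ 0.1 -0.2  1.1] w 0.3mm grip 0.0 q1,6 [-0.1707 -0.2267]
frac [ 0.0719 -0.0009 -0.0034]
[[188 208 215 214 214 213 212 211 208 195 189 103 102 102 102  99 103 107
  111 111 111 111 111 111 103 102 102  95  65  38  15  15]
 [188 203 208 210 215 215 213 210 200 195 163 102 102 102 102  99 102 102
  104 109 111 111 111 107 102 102 102 102 102 102  96  66]
 [180 197 203 203 209 213 210 207 196 197 139 107 102 102 102  99  97  98
   99  99 102 108 109 100 101 103 102 102 102 102 102 102]
 [191 203 202 201 206 207 209 205 197 197 120 111 107 105 104 102 102 102
  102 103 102 104 104 102  98  99  99  99  99 102 102 102]
 [199 205 204 201 197 195 202 206 202 188 111 111 111 111 110 107 102 103
  102 102 103 102 102 103 102 102 102 102 102  98  99  99]
 [203 203 202 200 198 197 194 194 205 177 114 114 114 114 114 113 110 105
  102 102 102 102 102 102 102 102 102 102 102 102 102 102]
 [197 202 2
[... 1495 characters left out ...]
79 100  12  14  23  54  40  29
  164 149 106 152 154 154 194 211 177  97  70   8   7  12]
 [135 136 135 136 134 141 154 167 155  73  25  22  20  18  17  43  20  18
   17  22  21  42 113 188 213 212 211 212 125   7   8  13]
 [134 134 136 136 136 135 130  81  28  21  22  29  26  19  19  59  26  20
   20  28  32  22  20  64 164 212 212 212 182  21  13  36]]
0 [[284.0, 232.0], [347.0, 232.0], [555.0, 233.0], [474.0, 236.0]]
0.3 [[273.0, 250.0], [358.0, 250.0], [608.0, 248.0], [523.0, 244.0]]
0.5 [[261.0, 243.0], [370.0, 243.0], [655.0, 243.0], [572.0, 227.0]]
0.64 [[249.0, 221.0], [383.0, 221.0], [693.0, 228.0], [616.0, 197.0]]
0.8 [[226.0, 159.0], [406.0, 159.0], [739.0, 197.0], [673.0, 135.0]]
```

Call:
servo_tool(targets=[{"hand": 1, "x": 0.05, "y": 0, "z": 0, "roll": 0}, {"hand": 1, "x": 0.072, "y": 0, "z": -0.003, "roll": 0}, {"hand": 1, "x": 0.095, "y": 0, "z": -0.023, "roll": 0}, {"hand": 1, "x": 0.108, "y": 0, "z": -0.037, "roll": 0}, {"hand": 1, "x": 0.122, "y": 0, "z": -0.051, "roll": 0}, {"hand": 1, "x": 0.1366, "y": 0, "z": -0.065, "roll": 0}, {"hand": 1, "x": 0.152, "y": 0, "z": -0.078, "roll": 0}, {"hand": 1, "x": 0.1676, "y": 0, "z": -0.0895, "roll": 0}, {"hand": 1, "x": 0.184, "y": 0, "z": -0.1, "roll": 0}, {"hand": 1, "x": 0.184, "y": 0, "z": -0.1, "roll": 0}])

```text
time: 19.17
tool_pos: [0.4549, 0.0391, 0.2166]
tcp_rot: [2.157, 2.282, 0.004]
wrist_force: [0.7, 0.1, -0.6]
width: 0.005
grip_force: 0.0
```

```bash
python3 -c "
from h import *
go((11.3,97.5,234.5)); d=dict(zip(('pos','M'),(lambda s:(s['tool_pos'],R.from_rotvec(s['tcp_rot']).as_matrix()))(bot.read_state())))
for th in (.64,.8,.9,1.,1.1): print(th,wproj(d,lidpt(th,[(198,118,0),(198,78,0),(184,130,0),(195,0,18)])).round().tolist())
g=cv2.cvtColor(read_camera('wrist'),cv2.COLOR_RGB2GRAY); cv2.imwrite('pics/w10.png',g)
print(cv2.resize(g,(32,24),interpolation=cv2.INTER_AREA)[:20])"
```

```text
t 19.17 case mm [-22.9  96.8 217.4] yaw err deg 0.01 F(case) [ 0.  -0.7 -0.6] w 0.5mm grip 0.0 q1,6 [ 0.0304 -0.0262]
frac [ 0.0684 -0.0013 -0.0341]
0.64 [[276.0, 367.0], [352.0, 367.0], [254.0, 341.0], [502.0, 352.0]]
0.8 [[269.0, 363.0], [359.0, 363.0], [244.0, 332.0], [532.0, 337.0]]
0.9 [[263.0, 353.0], [365.0, 353.0], [236.0, 320.0], [555.0, 319.0]]
1.0 [[256.0, 335.0], [372.0, 335.0], [227.0, 299.0], [579.0, 291.0]]
1.1 [[247.0, 304.0], [380.0, 304.0], [217.0, 269.0], [603.0, 254.0]]
[[201 203 202 205 210 214 213 212 211 210 211 211 208 210 208 206 204 203
  206 222 226 226 209 205 206 207 227 226 224 223 198 223]
 [201 203 199 209 226 228 227 225 226 227 226 227 227 220 211 195 192 192
  197 204 213 209 204 206 206 206 226 225 225 225 225 224]
 [195 190 204 216 224 228 226 226 226 225 222 218 218 133 100  99 100  99
   97  99 109 119 133 147 166 186 212 218 224 225 225 225]
 [202 193 210 218 220 222 227 227 226 219 215 218 209 103 100  99 100  99
   45  19  51 101 101 101 101 100 104 126 164 202 226 225]
 [208 196 211 218 216 217 218 223 218 214 214 216 177 102 103 103 103 103
[... 1355 characters left out ...]
3  90  50  84  17  19  19  20 123]
 [139 147 223 227 227 229 228 226 225 224 225 226 201 100 100 100 100 102
  110 147 133 151 192 205 224 148 132  18  19  18  19 121]
 [144 143 202 226 227 228 228 228 225 224 226 224 219 157  66  81  85  81
  157 207 186 209 229 228 227 224 224  65  19  19  19  65]
 [147 147 188 227 228 228 228 227 225 226 210 140 191 154  26  44  44  38
  207 156 151 172 209 228 227 225 226 105  15  17  19  19]
 [148 162 203 208 210 212 213 217 209 106  36  25  24  21  20  27  22  20
   21  25  24  53 137 227 225 224 203  37   9  17  18  18]
 [172 147 148 148 147 148 143  92  34  24  28  33  29  22  22  45  23  22
   23  32  33  25  24  75 179 226 189   8   9  16  19  19]]
```

Call:
servo_tool(targets=[{"hand": 1, "x": 0.017, "y": 0, "z": -0.01, "roll": 0}, {"hand": 1, "x": 0.034, "y": 0, "z": -0.019, "roll": 0}, {"hand": 1, "x": 0.051, "y": 0, "z": -0.027, "roll": 0}, {"hand": 1, "x": 0.068, "y": 0, "z": -0.034, "roll": 0}, {"hand": 1, "x": 0.087, "y": 0, "z": -0.04, "roll": 0}, {"hand": 1, "x": 0.106, "y": 0, "z": -0.046, "roll": 0}, {"hand": 1, "x": 0.125, "y": 0, "z": -0.051, "roll": 0}, {"hand": 1, "x": 0.144, "y": 0, "z": -0.055, "roll": 0}, {"hand": 1, "x": 0.164, "y": 0, "z": -0.058, "roll": 0}, {"hand": 1, "x": 0.184, "y": 0, "z": -0.06, "roll": 0}])

```text
time: 20.05
tool_pos: [0.4488, 0.1306, 0.2451]
tcp_rot: [2.159, 2.282, 0.0]
wrist_force: [0.2, -0.2, 0.2]
width: 0.003
grip_force: 0.2
```

Call:
servo_tool(targets=[{"hand": 1, "x": 0.015, "y": 0, "z": 0, "roll": 0}, {"hand": 1, "x": 0.03, "y": 0, "z": 0, "roll": 0}, {"hand": 1, "x": 0.04, "y": 0, "z": 0, "roll": 0}, {"hand": 1, "x": 0.04, "y": 0, "z": 0, "roll": 0}])

```text
time: 20.38
tool_pos: [0.4475, 0.1504, 0.2446]
tcp_rot: [-2.158, -2.283, 0.0]
wrist_force: [-0.2, -0.4, 0.5]
width: 0.002
grip_force: 0.0
```

```bash
python3 -c "
from h import *
where()"
```

```text
t 20.38 case mm [ 88.7  97.9 245.4] yaw err deg 0.01 F(case) [-0.4  0.2  0.5] w 0.2mm grip 0.0 q1,6 [0.2712 0.2148]
```

Call:
servo_tool(targets=[{"hand": 1, "x": -0.08, "y": 0, "z": 0, "roll": 0}, {"hand": 1, "x": -0.16, "y": 0, "z": 0, "roll": 0}, {"hand": 1, "x": -0.24, "y": 0, "z": 0, "roll": 0}, {"hand": 1, "x": -0.32, "y": 0, "z": 0, "roll": 0}, {"hand": 1, "x": -0.4, "y": 0, "z": 0, "roll": 0}, {"hand": 1, "x": -0.48, "y": 0, "z": 0, "roll": 0}, {"hand": 1, "x": -0.48, "y": 0, "z": 0, "roll": 0}, {"hand": 1, "x": -0.48, "y": 0, "z": 0, "roll": 0}, {"hand": 1, "x": -0.48, "y": 0, "z": 0, "roll": 0}, {"hand": 1, "x": -0.48, "y": 0, "z": 0, "roll": 0}])

```text
time: 21.22
tool_pos: [0.4608, -0.0893, 0.2447]
tcp_rot: [-2.158, -2.282, -0.0]
wrist_force: [-0.3, 0.2, 0.9]
width: -0.005
grip_force: 0.0
```

Call:
servo_tool(targets=[{"hand": 1, "x": 0, "y": 0, "z": 0, "roll": 0}, {"hand": 1, "x": 0, "y": 0, "z": 0, "roll": 0}, {"hand": 1, "x": 0, "y": 0, "z": 0, "roll": 0}, {"hand": 1, "x": 0, "y": 0, "z": 0, "roll": 0}, {"hand": 1, "x": 0, "y": 0, "z": 0, "roll": 0}, {"hand": 1, "x": 0, "y": 0, "z": 0, "roll": 0}, {"hand": 1, "x": 0, "y": 0, "z": 0, "roll": 0}, {"hand": 1, "x": 0, "y": 0, "z": 0, "roll": 0}, {"hand": 1, "x": 0, "y": 0, "z": 0, "roll": 0}, {"hand": 1, "x": 0, "y": 0, "z": 0, "roll": 0}])

```text
time: 22.05
tool_pos: [0.461, -0.0903, 0.2449]
tcp_rot: [-2.159, -2.282, -0.0]
wrist_force: [-0.3, 0.8, 0.3]
width: 0.004
grip_force: 0.0
```

```bash
python3 -c "
from h import *
import cv2
where()
ims={n:read_camera(n) for n in('scene','top')}; [cv2.imwrite(f'pics/{n}1.png',i[:,:,::-1]) for n,i in ims.items()]
W=lambda P:R.from_euler('z',p[3]).apply(P/1e3)+p[:3]
for th in (1.5,1.6,1.75): print(th,'scene L/R edge, lever tip',[proj('scene',W(q))[0].round().tolist() for q in (lidpt(th,(184,130,0)),lidpt(th,(184,-130,0)),levpt(th,1.45,0,0,62),levpt(th,1.,0,0,62))],'top',[proj('top',W(q))[0].round().tolist() for q in (lidpt(th,(184,130,0)),lidpt(th,(184,-130,0)),levpt(th,1.45,0,0,62),levpt(th,1.,0,0,62),levpt(th,1.6,0,0,62))])
g=cv2.cvtColor(ims['scene'],cv2.COLOR_RGB2GRAY)[88:228:4,290:440:4]; print('scene rows 88.. cols 290..')
for r in g: print(' '.join('%3d'%v for v in r))
t=cv2.cvtColor(ims['top'],cv2.COLOR_RGB2GRAY)[165:310:5,170:310:4]; print('top rows 165..,cols 170..')
for r in t: print(' '.join('%3d'%v for v in r))
"
```

```text
t 22.05 case mm [-152.3   97.9  245.7] yaw err deg -0.06 F(case) [0.8 0.3 0.3] w 0.3mm grip 0.0 q1,6 [-0.2464 -0.3014]
1.5 scene L/R edge, lever tip [[316.0, 91.0], [427.0, 113.0], [373.0, 70.0], [369.0, 80.0]] top [[210.0, 290.0], [204.0, 168.0], [196.0, 226.0], [210.0, 226.0], [191.0, 226.0]]
1.6 scene L/R edge, lever tip [[319.0, 87.0], [429.0, 109.0], [377.0, 65.0], [372.0, 74.0]] top [[201.0, 290.0], [195.0, 168.0], [183.0, 227.0], [197.0, 226.0], [178.0, 227.0]]
1.75 scene L/R edge, lever tip [[324.0, 83.0], [433.0, 105.0], [382.0, 61.0], [378.0, 68.0]] top [[189.0, 291.0], [183.0, 169.0], [164.0, 228.0], [179.0, 228.0], [160.0, 229.0]]
scene rows 88.. cols 290..
 44  41  40 147 214 209 212 209 213  65  53  54  55  64  68  81 111 112 114  89  53  48  34  29  30  92 199 190 188 189 189 194 186 103  62  64  65  65
 44  45  43 145 215 210 214 214 214  61  52  55  54  57  55  50  53  54  60  64  68  72  64  56  64  59 184 188 191 192 190 190 193  49  33  62  64  62
 44  46  43 170 216 215 212 213 207  56  56  56  55  55  51  51  53  53  50  53  48  53  48  57  62  75 110 108 109 11
[... 8283 characters left out ...]

163 164 120 107 109  50  54  52  50  51  52  52  47 112 119 130 137 146 147 150 156 156 156 156 162 157 158  62  59  54  57  56  62  61  67
150 159 118 121 126  61 116 134 145 142 145 143 142 153 162 158 160 159 157 160 158 155 156 156 157 154 114  67  51  46  57  55  56  63  60
158 162 141 142 137 140 138 142 141 143 142 144 143 156 155 157 158 160 160 153 157 160 156 157 163 152 139 148 140 113 161 127  46  45  54
163 143 141 142 138 138 142 140 142 142 140 144 138 158 157 157 164 165 164 162 165 161 163 164 166 170  61  72 112  90 168 165 164 165 166
163 143 145 140 138 141 141 143 140 143 141 143 168 166 166 164 167 166 163 165 164 163 167 166 166 102  69  71  51 168 167 167 167 164 161
```

```bash
python3 -c "
from h import *
a=cv2.imread('pics/top0.png',0);b=cv2.imread('pics/top1.png',0)
print(b[222:246:4,146:186:2])
W=lambda P:R.from_euler('z',p[3]).apply(P/1e3)+p[:3]
for ph in (1.2,1.3,1.4,1.5,1.6): print(ph,[proj('top',W(levpt(1.75,ph,o,0,dn)))[0].round(1).tolist() for o,dn in((-3,62),(6,62),(30,54))])
for n,(x,y),r in [('bottle',(257,163),10),('discA',(350,214),24),('cupA',(366,287),24),('cupB',(435,190),24),('discB',(432,242),22),('jug',(438,286),30),('cupC',(451,331),24)]:
  A,B=[np.float32(i[y-r:y+r,x-r:x+r]) for i in(a,b)]; print(n,cv2.phaseCorrelate(A,B),np.abs(A-B).mean())
"
```

```text
[[168 167 169 148 116  44  51  53  59  62  38  38  61  41  36  31  46  64
   64  72]
 [166 168 167 163 165 168 167 169  79  58  33  38  56  34  42  32  40  71
   66  68]
 [167 165 166 165 166 162 164 167  82  59  39  36  41  30  34  38  35  68
   69  65]
 [166 167 167 166 165 165 164 167  98  57  35  64  42  36  35  39  38  70
   65  64]
 [165 164 165 165 164 165 166 168 135  44  49  61  41  40  34  37  35  69
   68  66]
 [165 167 165 133  90  93  67  68  55  42  42 134 142  56  33  70  65  60
   55  64]]
1.2 [[173.7, 227.7], [169.0, 227.9], [156.8, 228.8]]
1.3 [[170.4, 227.9], [165.8, 228.1], [154.3, 229.0]]
1.4 [[167.2, 228.0], [162.7, 228.3], [152.0, 229.3]]
1.5 [[164.1, 228.2], [159.7, 228.5], [150.0, 229.5]]
1.6 [[161.1, 228.4], [157.0, 228.7], [148.2, 229.8]]
bottle ((-0.03150006586158938, 0.015527263825680038), 1.0071638786792756) 8.295
discA ((-0.025247299908642162, -0.020635950029753047), 1.0121402255155973) 14.471788
cupA ((0.32631168692557466, -0.08612944540009337), 0.31905021849605775) 35.64366
cupB ((-0.03793864862046448, 0.07313581031380778), 0.9719034089810319) 11.7265625
discB ((0.4207020715714265, 0.7324320381479232), 0.5376993942260743) 21.508781
jug ((0.2535823106305841, 0.006765158265213955), 0.7801297097735935) 18.392778
cupC ((-0.18201556661750473, 0.23406253795354814), 0.8441545644568073) 25.87717
```

```bash
python3 -c "
from workcell import ticket
print(ticket.finish_job())"
```

```text
the job is handed in; nothing more can be done
None
```

The case is handed in open: the lid stands at its stop (about 1.75 rad), the catch is left swung up at about 1.4 of 1.6 rad, the gripper is clear and nothing around the case moved, but the order was not clean: the lid rose to about 0.4 rad with the catch only part-way up, so I shut it again with the catch held up before opening it.

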